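# Lock a spring scale for transport

## Task

Make the spring scale ready for transport: gently add or take off weights until its pointer stands at the transit mark (1.8 kg on the platform, 30 mm down), and only then drop the T-bolt's head into the slot of the scale's rail, slide it fully home into the platform's fork and turn it a quarter turn so that it locks the platform down. After that put every weight back in the tray, standing and side by side, with the platform still held down by the bolt, and leave the other things on the bench alone.

Things in the scene. Friction and masses are not known exactly. Their poses are not given: they have to be found in the camera images.
- scale_base (a point): Bench spring scale, fixed: grey housing 200 x 200 x 55 mm, a sprung steel platform above it and a T-slot rail sticking out 150 mm from one side. The point is the centre of the housing's underside, at bench height, below the platform's centre; z up; the T-slot runs along its y axis, on the -y side.
- platform_top (a point): The centre of the platform's flat top: 190 x 190 mm with a rim 8 mm high and 4 mm thick, level, moving only up and down; axes as the scale. 118 mm above the bench when empty.
- platform (a joint): How far the platform has sunk, m: 0 empty, 0.042 at the stop; damped spring, 5 mm for every 300 g (590 N/m). The transit mark is at 0.030 (1.8 kg): the long thick tick on the white graduated plate (ticks every 5 mm) on the housing's +x side, away from the robot, read by the platform's black pointer.
- lock_home (a point): Where the bolt belongs when locked: on the slot's floor and middle line, 135 mm from the scale's centre, 30 mm above the bench; axes as the scale (y along the slot, x across it, -y away from the platform). T-slot: mouth 21 mm wide, under it a channel 46 mm wide and 11 mm high down to the floor; lips 8 mm thick, their top 49 mm above the bench.
- fork (a point): The platform's lock fork, moving with it above the rail: two prongs 10 mm thick, 16 mm apart, tips flared and 38 mm beyond lock_home, open to -y, closed end 8 mm short of it. The point: over lock_home, on the fork's upper face (10 mm below platform_top). At the mark this face is 3 mm below the seated bolt's collar; with less weight the collar does not pass. The bolt's head cannot pass between the prongs.
- slot_entry (a point): A clear place beyond the fork to drop the bolt's head into the slot: on the slot's floor and middle line, 70 mm beyond lock_home (toward -y of the scale); axes as the scale. The slot's open length ends 37 mm farther on, at a cap.
- bolt_mid (a point): Wing-handled T-bolt, 100 mm tall, 240 g, standing on its head on the bench. Head 36 (along its x) x 17 x 8 mm, shank 12 mm, collar 40 mm across 51 to 57 mm up, flat wing 56 mm long (along x) and 12 mm thick from 64 to 100 mm up. The point: on its axis, 50 mm up; z up. Goes into the slot head lengthwise; locked when head and wing lie across the slot, turned either way; 3 mm of play under the lips.
- tray: Fixed low dark steel tray for the weights, 185 x 262 mm (x, y) outside, walls 4 mm thick and 16 mm high, floor 4 mm thick. Origin: centre of its underside, on the bench. Room for all six weights in two rows of three, 76 mm apart.
- big_1_mid (a point): Steel knob weight, 600 g within 2 %: a plain cylinder 56 mm across and 28 mm high, on it a 16 mm neck 12 mm long and a round grip knob 24 mm across and 26 mm tall; 66 mm tall in all, much wider than the small ones. The point is on its axis, half-way up (33 mm above its underside, 20 mm below the middle of the knob); z up. Starts standing in the tray. 
- big_2_mid (a point): Steel knob weight, 600 g within 2 %: a plain cylinder 56 mm across and 28 mm high, on it a 16 mm neck 12 mm long and a round grip knob 24 mm across and 26 mm tall; 66 mm tall in all, much wider than the small ones. The point is on its axis, half-way up (33 mm above its underside, 20 mm below the middle of the knob); z up. Starts standing in the tray. 
- big_3_mid (a point): Steel knob weight, 600 g within 2 %: a plain cylinder 56 mm across and 28 mm high, on it a 16 mm neck 12 mm long and a round grip knob 24 mm across and 26 mm tall; 66 mm tall in all, much wider than the small ones. The point is on its axis, half-way up (33 mm above its underside, 20 mm below the middle of the knob); z up. Starts standing in the tray. May be absent (None).
- small_1_mid (a point): Steel knob weight, 300 g within 2 %: a plain cylinder 40 mm across and 22 mm high, on it a 16 mm neck 12 mm long and a round grip knob 24 mm across and 26 mm tall; 60 mm tall in all. The point is on its axis, half-way up (30 mm above its underside, 17 mm below the middle of the knob); z up. Starts standing in the tray. May be absent (None).
- small_2_mid (a point): Steel knob weight, 300 g within 2 %: a plain cylinder 40 mm across and 22 mm high, on it a 16 mm neck 12 mm long and a round grip knob 24 mm across and 26 mm tall; 60 mm tall in all. The point is on its axis, half-way up (30 mm above its underside, 17 mm below the middle of the knob); z up. Starts standing in the tray. May be absent (None).
- small_3_mid (a point): Steel knob weight, 300 g within 2 %: a plain cylinder 40 mm across and 22 mm high, on it a 16 mm neck 12 mm long and a round grip knob 24 mm across and 26 mm tall; 60 mm tall in all. The point is on its axis, half-way up (30 mm above its underside, 17 mm below the middle of the knob); z up. Starts standing on the scale's platform, left there by someone. May be absent (None).
- screwdriver: Screwdriver lying on the bench; not part of the job.
- wrench: Open-ended wrench lying on the bench; not part of the job.
- tape: Roll of paper tape, 90 mm across, 24 mm high; not part of the job.
- cleaner: White bottle of lens cleaner, 130 mm tall; not part of the job.
- eyepiece: Black microscope eyepiece, 62 mm tall, standing; not part of the job.
- loupe: Hand magnifier lying on the bench, 84 mm lens; not part of the job.
Mind the look-alikes: they are no part of the job. What is shaped like the part that bears small_3_mid but brown or yellow is not meant. What is shaped like the part that bears big_2_mid but green is not meant.

How it is judged:
By the outcome, as a careful person would: the job done as asked, in the order asked, and still so for the second after the job is handed in, with the robot touching nothing.
Of big_3, small_1, small_2, small_3 only 2 to 4 are there at a start; the rules pass over those that are not, and their reading is None.
At some moment in a run one of big_1, big_2, big_3, small_1, small_2, small_3 may be knocked a few centimetres aside while the robot is not near it.
It also fails if it takes over 210 s, if anything falls off the work surface, if the arm or the gripper's body presses on something with over 40 N, if the wrist force passes 120 N, or if a joint passes its speed limit or range.

## Robot

A 6-joint arm with a two-finger parallel gripper is mounted at the origin on the work surface. World frame = base frame: x ahead of the robot, y to its left, z up, the work surface at z = 0. Lengths are in m, angles in rad, forces in N, time in s.
With the tool pointing down it reaches from about 0.425 to 0.95 m from the base axis. Payload 3.5 kg.
Tool frame: the origin (TCP) lies on the centre line of the jaws, within the pads' length; the fingertips stand 17 mm ahead of it and the grasp point (between the pads) lies 2 mm behind it; z points along the fingers, y is the line along which they close (so a half turn about z gives the same grasp; the last joint's range is limited). The gripper opens to 85 mm and grips with 20 to 120 N. Pads are 22 mm wide; open, the fingers measure 114 mm over their backs; the gripper's body (76 mm by 85 mm) begins 54 mm behind the grasp point. The pads swing forward as they close: fully open they stand 13 mm farther back than shut.
Start: joints at [1.061, 0.286, 1.577, -0, 1.279, -0.15], TCP at [0.238, 0.632, 0.248] pointing down, gripper open.
Joint ranges: [-2.77, 2.77], [-0.9, 2.22], [0.21, 2.48], [-1.53, 4.67], [0.24, 2.81], [-2.84, 2.84]. Speed limits (rad/s): [2.79, 2.79, 3.14, 3.14, 3.14, 3.14].

## Interface

Orientations are given as a unit quaternion [x, y, z, w].
In Python, from plant import ctrl gives the robot as it stands. The module is installed in compiled form; this text tells all that it offers.
- The arm moves only by the tool drive_tool, never from a script. Its argument "moves" is a list of rows, each a list of 3 entries, a list of its own where there are three numbers: the turn, a rotation vector about the tool's x, y, z in rad, then the shift along the tool's x, y, z in m, then the finger opening in m, from 0 to 0.0854. A call has 1 to 5 rows; each row shifts and turns the commanded pose from where the row before left it, along the tool's axes as they then stand; what a row does not reach is not made up. A row lasts 1/8 s, in which the tool goes at most 62.5 mm and 10.7 degrees, less where a joint would pass 70% of its speed; a pose out of reach is approached as far as the arm can. A call with a gripper value outside its range is refused whole. The fingers move at their own pace and stop on an object; "grip_force" is the grip in N (left out, the last holds). Time passes only in rows, so rows that do not move let the fingers close. It gives the time, the measured TCP pose, the force, the opening and the grip force at its end, in the units of the state.
- ctrl.get_state(): the state, without advancing time (a new reading comes with each control period).
- ctrl.read_camera(name): name is "side" or "top"; returns a dict with "image" (400x640x3 uint8, red, green, blue), "fx", "fy", "cx", "cy" (pixels), "R" (3x3) and "t" (3): a world point X has camera coordinates R X + t. Camera axes: x right, y down, z forward; pixel columns grow to the right and rows downward; lengths in m; the calibration is good to about 2 mm. A picture is of the moment at which its call begins. There is no depth.
- ctrl.sign_off(): hands the job in; it is judged then, once.
The state is a dict: "time": time; "qpos": joint angles; "dq": joint speeds; "joint_efforts": joint torques, N m; "eef_pos": TCP position; "tcp_rot": TCP orientation; "contact_force": force on the tool from outside, world axes, zero at the start; "wrist_torque": the same for the moment, N m; "opening": opening from 0.0 (shut) to 1.0 (fully open); "finger_force": force on a finger pad.
Only numpy, scipy, OpenCV 4.12 (cv2) and the standard library are available. Lean on these libraries where they do the work, as an engineer would, in place of code of your own. Each camera call takes 0.05 s, during which the arm holds its last target. There are 200 camera calls.

## Working session

There is one attempt and no reset: what is moved stays moved. The work goes in short steps, Python scripts to look and compute and a tool call to move; the robot and the scene stay as the last step left them, time stands still between calls to the robot, and variables do not carry over. Pictures are saved under pics/ and viewed, at most 14 in all, crops included, and the job is handed in when it is done.

Besides the shell and the picture viewer there is one more tool, called in YAML: its name, and indented under it one key for each argument. drive_tool: Moves the arm, as the interface text tells. Its arguments: {"type":"object","properties":{"moves":{"type":"array","items":{"type":"array"}},"grip_force":{"type":"number"}},"required":["moves"]}

```bash
mkdir -p pics
cat > h.py <<'E'
import numpy as np, cv2
from plant import ctrl
def cam(n,save=None):
    c=ctrl.read_camera(n)
    if save: cv2.imwrite('pics/'+save,cv2.cvtColor(c['image'],cv2.COLOR_RGB2BGR))
    return c
def plane(c,u,v,z):
    d=np.array([(u-c['cx'])/c['fx'],(v-c['cy'])/c['fy'],1.])
    R=np.array(c['R']);o=-R.T@np.array(c['t']);w=R.T@d
    return o+w*(z-o[2])/w[2]
def proj(c,X):
    p=np.array(c['R'])@np.array(X)+np.array(c['t'])
    return p[0]/p[2]*c['fx']+c['cx'],p[1]/p[2]*c['fy']+c['cy']
E
python3 - <<'E'
from h import *
for n in('top','side'):
    c=cam(n,n+'0.png');R=np.array(c['R']);print(n,c['fx'],c['cx'],c['cy'],(-R.T@np.array(c['t'])).round(3),R.round(3).tolist())
s=ctrl.get_state();print(s)
E
```

```text
top 434.5133716005292 320.2983804064755 199.22915716529508 [ 0.357 -0.138  1.204] [[0.012, -1.0, -0.013], [-0.987, -0.01, -0.159], [0.159, 0.014, -0.987]]
side 462.4504523106108 317.31334074958005 205.7703058819582 [0.438 0.843 0.961] [[-0.993, -0.119, 0.008], [-0.083, 0.643, -0.762], [0.086, -0.757, -0.648]]
{'time': 0.1, 'qpos': array([ 1.06102133e+00,  2.87113423e-01,  1.57807628e+00,  4.16431800e-06,
        1.27860794e+00, -1.49997153e-01]), 'dq': array([ 0.00015847, -0.00074989, -0.00133909, -0.00030553,  0.00015694,
       -0.00023536]), 'joint_efforts': array([-8.66057485e-05, -4.07290506e+01, -2.93701887e+01, -1.48755971e-04,
        3.36682366e-03,  1.72032168e-05]), 'eef_pos': array([0.23732922, 0.63128453, 0.2470365 ]), 'tcp_rot': array([ 1.78920771e-01,  9.83862868e-01, -1.04239771e-03, -3.59021301e-04]), 'contact_force': array([ 0.55667056, -0.04579607,  0.25298516]), 'wrist_torque': array([ 0.00150009,  0.02134028, -0.00864684]), 'finger_force': 0.0, 'opening': 1.0041845359621246}
```

View pics/top0.png

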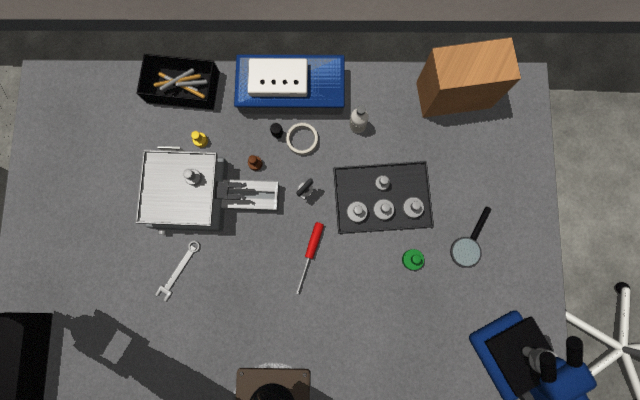

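View pics/side0.png

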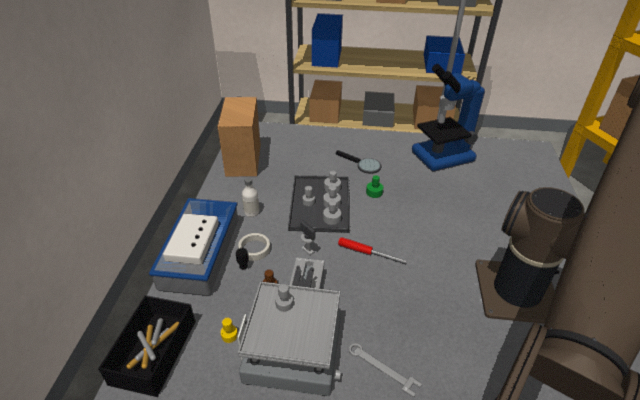

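The top view shows the scale at about (178,188) with its rail pointing right (-y), and the bolt at (306,187). In the tray, three weights stand in one row at v≈209 and one at (383,183), and one small weight stands on the platform at (191,176). Next, an enlarged crop.

Run:
```python
from h import *
t=cv2.imread('pics/top0.png');s=cv2.imread('pics/side0.png')
a=cv2.resize(t[155:245,325:440],None,fx=3.4,fy=3.4,interpolation=cv2.INTER_CUBIC)
b=cv2.resize(t[140:240,130:330],None,fx=4,fy=4,interpolation=cv2.INTER_CUBIC)[:290]
b=cv2.resize(t[145:240,130:320],None,fx=3.1,fy=3.1,interpolation=cv2.INTER_CUBIC)
d=cv2.resize(s[165:260,285:385],None,fx=3.1,fy=3.1,interpolation=cv2.INTER_CUBIC)
o=np.zeros((600,800,3),np.uint8)
o[:a.shape[0],:a.shape[1]]=a;o[306:306+b.shape[0],:b.shape[1]]=b[:294]
o[:d.shape[0],400:400+d.shape[1]]=d
cv2.imwrite('pics/c0.png',o)
```

```text
(no output)
```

View pics/c0.png

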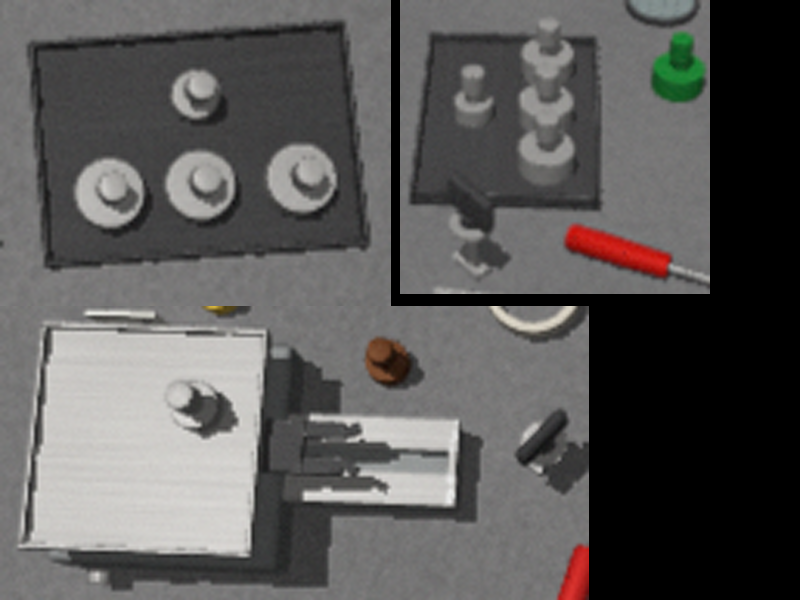

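The enlarged crop shows three big weights and one small in the tray, plus one small on the platform. Plan: move the small weight into the tray, put the three big ones on the platform (1.8 kg), lock with the bolt, then return the three big ones.

```bash
cat >> h.py <<'E'
from scipy.spatial.transform import Rotation as Rn
def togo(x=None,yaw=None):
    "print turn and tool-axis shift (after turn); yaw = world angle of tool y"
    s=ctrl.get_state();R=Rn.from_quat(s['tcp_rot']);M=R.as_matrix()
    y0=np.arctan2(M[1,1],M[0,1]);t=0
    if yaw is not None: t=-((yaw-y0+np.pi/2)%np.pi-np.pi/2)
    M2=M@Rn.from_rotvec([0,0,t]).as_matrix()
    d=None if x is None else M2.T@(np.array(x)-s['eef_pos'])
    print('t',round(s['time'],2),'eef',s['eef_pos'].round(4),'yaw',y0.round(4),'turn',round(t,4),'shift',d if d is None else d.round(4),'tilt',M[:2,2].round(4),'q6',s['qpos'][5].round(3),'op',round(s['opening'],3),'F',s['contact_force'].round(1))
E
python3 - <<'E'
from h import *
c=cam('top')
A=lambda x,y,z:plane(c,(x+.5)/3.4-.5+325,(y+.5)/3.4-.5+155,z)[:2].round(4)
B=lambda x,y,z:plane(c,(x+.5)/3.1-.5+130,(y-306+.5)/3.1-.5+145,z)[:2].round(4)
for n,x,y,z in[('bigL',109,193,.032),('bigM',201,186,.032),('bigR',301,179,.032),('small',195,95,.026),('kL',114,182,.07),('kM',207,176,.07),('kR',311,170,.07),('ks',201,84,.064)]+[('tray',*p,.016) for p in((32,45),(344,26),(366,246),(49,265))]: print(n,A(x,y,z))
for n,x,y,z in[('s3',193,405,.135),('s3knob',180,394,.173)]+[('plat',*p,.121) for p in((42,326),(268,331),(250,553),(22,547))]+[('rail',459,420,.049),('rail',456,505,.049),('wing',563,416,.1),('wing',521,458,.1),('collar',541,443,.057),('brown',387,365,.02)]: print(n,B(x,y,z))
togo()
E
```

```text
bigL [ 0.5133 -0.2199]
bigM [ 0.5198 -0.2934]
bigR [ 0.5263 -0.3732]
small [ 0.5951 -0.2901]
kL [ 0.5169 -0.2211]
kM [ 0.5224 -0.2931]
kR [ 0.5279 -0.3735]
ks [ 0.5963 -0.29  ]
tray [ 0.6378 -0.1578]
tray [ 0.6562 -0.4145]
tray [ 0.4747 -0.4274]
tray [ 0.4565 -0.1728]
s3 [0.5838 0.2027]
s3knob [0.5844 0.2014]
plat [0.6528 0.3376]
plat [0.6502 0.1483]
plat [0.4648 0.1535]
plat [0.4676 0.3396]
rail [ 0.5908 -0.0046]
rail [ 0.5157 -0.0041]
wing [ 0.5848 -0.0975]
wing [ 0.5488 -0.0631]
collar [ 0.5696 -0.0772]
brown [0.6468 0.0654]
t 0.15 eef [0.2374 0.6314 0.2472] yaw 1.211 turn 0 shift None tilt [-0.0009 -0.0017] q6 -0.15 op 0.999 F [-0.5 -0.2  0.8]
```

drive_tool:
  moves:
    - [[0, 0, 0.173], [0, 0, 0], 0.05]
    - [[0, 0, 0.173], [0, 0, 0], 0.05]
    - [[0, 0, 0.173], [0, 0, 0], 0.05]
    - [[0, 0, 0.173], [0, 0, 0], 0.05]
    - [[0, 0, 0.173], [0, 0, 0], 0.05]
  grip_force: 40

```text
time: 0.78
eef_pos: [0.2375, 0.6315, 0.2477]
tcp_rot: [0.577, 0.817, -0.0, 0.0]
contact_force: [-0.5, -0.2, 0.9]
opening: 0.589
finger_force: 0.0
```

drive_tool:
  moves:
    - [[0, 0, 0.173], [0, 0, 0], 0.05]
    - [[0, 0, 0.173], [0, 0, 0], 0.05]

```text
time: 1.02
eef_pos: [0.2375, 0.6315, 0.2477]
tcp_rot: [0.709, 0.705, -0.0, 0.0]
contact_force: [0.1, -0.2, -0.0]
opening: 0.583
finger_force: 0.0
```

drive_tool:
  moves:
    - [[0, 0, 0], [-0.047, 0.038, 0], 0.05]
    - [[0, 0, 0], [-0.047, 0.038, 0], 0.05]
    - [[0, 0, 0], [-0.047, 0.038, 0], 0.05]
    - [[0, 0, 0], [-0.047, 0.038, 0], 0.05]
    - [[0, 0, 0], [-0.047, 0.038, 0], 0.05]

```text
time: 1.65
eef_pos: [0.4284, 0.3951, 0.2481]
tcp_rot: [0.707, 0.707, -0.0, -0.0]
contact_force: [1.1, 0.5, 0.5]
opening: 0.586
finger_force: 0.0
```

drive_tool:
  moves:
    - [[0, 0, 0], [-0.047, 0.038, 0], 0.05]
    - [[0, 0, 0], [-0.047, 0.038, 0], 0.05]
    - [[0, 0, 0], [-0.047, 0.038, 0], 0.05]
    - [[0, 0, 0], [-0.047, 0.038, 0], 0.05]
    - [[0, 0, 0], [0, 0, 0], 0.05]

```text
time: 2.28
eef_pos: [0.5816, 0.2052, 0.2478]
tcp_rot: [0.709, 0.705, -0.0, 0.0]
contact_force: [-0.5, 0.7, -0.6]
opening: 0.586
finger_force: 0.0
```

Run:
```python
from h import *
togo([.584,.202,.163],0)
cam('side','side1.png')
```

```text
t 2.27 eef [0.5816 0.2052 0.2478] yaw -0.0058 turn -0.0058 shift [-0.0032  0.0024  0.0848] tilt [-0.0002 -0.0007] q6 0.181 op 0.586 F [-0.5  0.7 -0.6]
```

drive_tool:
  moves:
    - [[0, 0, 0], [-0.003, 0.002, 0.03], 0.05]
    - [[0, 0, 0], [0, 0, 0.03], 0.05]
    - [[0, 0, 0], [0, 0, 0.015], 0.05]
    - [[0, 0, 0], [0, 0, 0.009], 0.05]
    - [[0, 0, 0], [0, 0, 0], 0.05]

```text
time: 2.95
eef_pos: [0.5814, 0.2063, 0.1643]
tcp_rot: [0.707, 0.707, -0.0, -0.0]
contact_force: [-0.4, 0.4, 0.2]
opening: 0.586
finger_force: 0.0
```

Run:
```python
from h import *
togo([.584,.202,.163],0)
c=cam('side');t=cam('top')
u,v=proj(c,[.584,.202,.16]);u=int(u);v=int(v);a=c['image'][v-50:v+50,u-65:u+65]
u,v=proj(t,[.584,.202,.16]);u=int(u);v=int(v);b=t['image'][v-50:v+50,u-65:u+65]
cv2.imwrite('pics/c1.png',cv2.cvtColor(cv2.resize(np.hstack([a,b]),None,fx=3,fy=3,interpolation=cv2.INTER_CUBIC),cv2.COLOR_RGB2BGR))
```

```text
t 2.95 eef [0.5814 0.2063 0.1643] yaw 0.0007 turn 0.0007 shift [-0.0043  0.0026  0.0013] tilt [-0.0003 -0.    ] q6 0.176 op 0.586 F [-0.4  0.4  0.2]
```

View pics/c1.png

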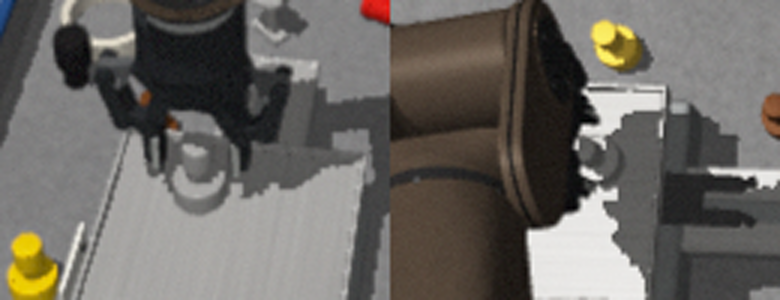

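Run:
```python
from h import *
c=cam('side')
u0,v0=[int(i) for i in proj(c,[.584,.202,.16])]
for p in[(193,142,.173),(203,188,.135)]: print(plane(c,p[0]/3+u0-65,p[1]/3+v0-50,p[2]).round(4))
for X in[[.5814+.022,.2063,.1473],[.5814-.022,.2063,.1473],[.584,.202,.173],[.584,.202,.113]]:
  u,v=proj(c,X);print((u-u0+65)*3,(v-v0+50)*3)
```

```text
[0.5851 0.2041 0.173 ]
[0.5773 0.2151 0.135 ]
169.49839637250847 164.47245708114946
228.49244391456932 170.4231540629566
195.06731867903363 139.92382834184104
198.28188235510788 191.4942479147606
```

drive_tool:
  moves:
    - [[0, 0, 0], [-0.003, 0.0025, 0.001], 0.05]
    - [[0, 0, 0], [0, 0, 0], 0.0]
    - [[0, 0, 0], [0, 0, 0], 0.0]
    - [[0, 0, 0], [0, 0, 0], 0.0]
    - [[0, 0, 0], [0, 0, 0], 0.0]

```text
time: 3.72
eef_pos: [0.5841, 0.2027, 0.1634]
tcp_rot: [0.707, 0.707, -0.0, 0.0]
contact_force: [-0.0, 0.2, 0.8]
opening: 0.261
finger_force: 39.6
```

drive_tool:
  moves:
    - [[0, 0, 0], [0, 0, -0.005], 0.0]
    - [[0, 0, 0], [0, 0, -0.01], 0.0]
    - [[0, 0, 0], [0, 0, -0.02], 0.0]
    - [[0, 0, 0], [0, 0, -0.025], 0.0]
    - [[0, 0, 0], [0, 0, -0.025], 0.0]

```text
time: 4.35
eef_pos: [0.5843, 0.2029, 0.2505]
tcp_rot: [0.707, 0.707, 0.001, 0.0]
contact_force: [0.3, 0.5, -2.6]
opening: 0.27
finger_force: 39.4
```

drive_tool:
  moves:
    - [[0, 0, 0], [-0.03, 0.0, 0], 0.0]
    - [[0, 0, 0], [-0.055, 0, 0], 0.0]
    - [[0, 0, 0], [-0.055, 0, 0], 0.0]
    - [[0, 0, 0], [-0.055, 0, 0], 0.0]
    - [[0, 0, 0], [-0.055, 0, 0], 0.0]

```text
time: 4.97
eef_pos: [0.5842, -0.0489, 0.2501]
tcp_rot: [0.707, 0.707, 0.001, 0.001]
contact_force: [0.3, 0.3, -2.8]
opening: 0.27
finger_force: 39.5
```

drive_tool:
  moves:
    - [[0, 0, 0], [-0.055, 0.0, 0], 0.0]
    - [[0, 0, 0], [-0.055, 0, 0], 0.0]
    - [[0, 0, 0], [-0.035, 0, 0], 0.0]
    - [[0, 0, 0], [-0.022, 0, 0], 0.0]
    - [[0, 0, 0], [0, 0, 0], 0.0]

```text
time: 5.6
eef_pos: [0.5842, -0.2151, 0.249]
tcp_rot: [0.708, 0.706, 0.0, 0.0]
contact_force: [-0.1, -0.7, -2.9]
opening: 0.266
finger_force: 39.5
```

Run:
```python
from h import *
cam('side');togo([.589,-.2146,.056],0)
cam('side','side2.png')
```

```text
t 5.65 eef [ 0.5842 -0.2139  0.2487] yaw -0.0005 turn -0.0005 shift [-0.0009  0.0048  0.1927] tilt [0.0002 0.0009] q6 -0.514 op 0.266 F [ 0.1  0.2 -3. ]
```

View pics/side2.png

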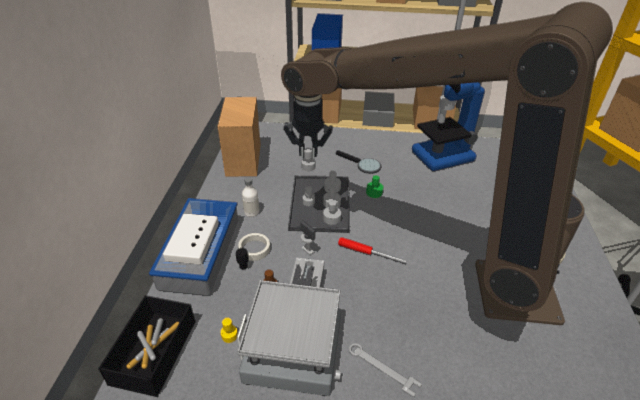

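drive_tool:
  moves:
    - [[0, 0, 0], [-0.001, 0.005, 0.04], 0.0]
    - [[0, 0, 0], [0, 0, 0.05], 0.0]
    - [[0, 0, 0], [0, 0, 0.05], 0.0]
    - [[0, 0, 0], [0, 0, 0.03], 0.0]
    - [[0, 0, 0], [0, 0, 0.01], 0.0]

```text
time: 6.32
eef_pos: [0.5879, -0.2127, 0.0658]
tcp_rot: [0.706, 0.708, -0.001, -0.003]
contact_force: [-0.1, 0.2, -3.3]
opening: 0.267
finger_force: 39.6
```

drive_tool:
  moves:
    - [[0, 0, 0], [0, 0, 0.007], 0.0]
    - [[0, 0, 0], [0, 0, 0.005], 0.0]
    - [[0, 0, 0], [0, 0, 0], 0.0]

```text
time: 6.7
eef_pos: [0.5897, -0.2154, 0.0573]
tcp_rot: [0.707, 0.707, 0.0, 0.001]
contact_force: [-0.5, 0.1, -2.8]
opening: 0.266
finger_force: 39.6
```

Run:
```python
from h import *
togo([.589,-.2146,.055],0)
c=cam('side')
g=cv2.cvtColor(c['image'],cv2.COLOR_RGB2GRAY)[165:235,285:355]
m=(g>105).astype(np.uint8)
n,l,st,ce=cv2.connectedComponentsWithStats(m)
for s in st[1:]:
  if s[4]>25: print(s+[285,165,0,0,0])
```

```text
t 6.7 eef [ 0.5897 -0.2154  0.0573] yaw 0.0001 turn 0.0001 shift [ 0.0008 -0.0007  0.0023] tilt [ 0.0013 -0.0006] q6 -0.512 op 0.266 F [-0.5  0.1 -2.8]
[285 165   8  15 114]
[320 165  35  30 604]
[285 188  20  47 259]
[303 202   7   9  49]
[301 211  12  10  84]
[323 211  18  14 161]
[316 218  39  17 162]
```

drive_tool:
  moves:
    - [[0, 0, 0], [0, 0, 0.002], 0.0]
    - [[0, 0, 0], [0, 0, 0.0015], 0.0]
    - [[0, 0, 0], [0, 0, 0], 0.0]

```text
time: 7.12
eef_pos: [0.5898, -0.2158, 0.0552]
tcp_rot: [0.707, 0.707, 0.0, 0.001]
contact_force: [-4.5, 0.7, 5.8]
opening: 0.266
finger_force: 40.4
```

drive_tool:
  moves:
    - [[0, 0, 0], [0, 0, 0], 0.045]
    - [[0, 0, 0], [0, 0, 0], 0.045]
    - [[0, 0, 0], [0, 0, 0], 0.045]
    - [[0, 0, 0], [0, 0, -0.03], 0.045]
    - [[0, 0, 0], [0, 0, -0.05], 0.05]

```text
time: 7.75
eef_pos: [0.5875, -0.2144, 0.1309]
tcp_rot: [0.707, 0.707, -0.001, -0.003]
contact_force: [0.6, -0.6, 0.4]
opening: 0.583
finger_force: 0.0
```

drive_tool:
  moves:
    - [[0, 0, 0], [0, 0, -0.05], 0.05]
    - [[0, 0, 0], [-0.005, -0.03, -0.05], 0.05]
    - [[0, 0, 0], [0, -0.03, 0], 0.05]
    - [[0, 0, 0], [0, -0.014, 0], 0.05]
    - [[0, 0, 0], [0, 0, 0], 0.05]

```text
time: 8.38
eef_pos: [0.5144, -0.2199, 0.2318]
tcp_rot: [0.707, 0.707, -0.0, -0.001]
contact_force: [-0.3, 0.5, 0.4]
opening: 0.586
finger_force: 0.0
```

Run:
```python
from h import *
s=cam('side');togo([.515,-.2205,.060],0);t=cam('top')
a=s['image'][150:250,270:400];b=t['image'][140:240,310:440]
cv2.imwrite('pics/c2.png',cv2.cvtColor(cv2.resize(np.hstack([a,b]),None,fx=3,fy=3,interpolation=cv2.INTER_CUBIC),cv2.COLOR_RGB2BGR))
```

```text
t 8.43 eef [ 0.5149 -0.22    0.2318] yaw -0.0004 turn -0.0004 shift [-0.0006  0.0002  0.1718] tilt [-0.0009  0.001 ] q6 -0.585 op 0.587 F [-0.   0.3  0.1]
```

View pics/c2.png

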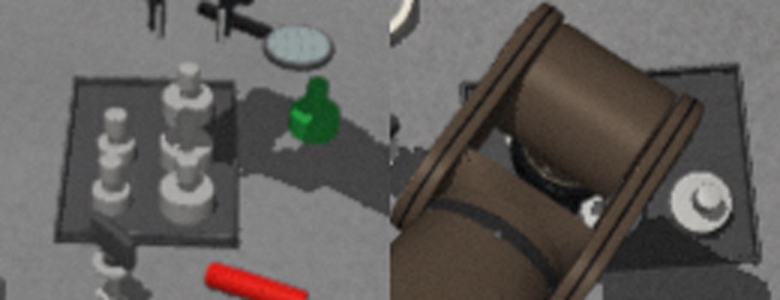

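drive_tool:
  moves:
    - [[0, 0, 0], [0, 0, 0.05], 0.05]
    - [[0, 0, 0], [0, 0, 0.055], 0.05]
    - [[0, 0, 0], [0, 0, 0.045], 0.05]
    - [[0, 0, 0], [0, 0, 0.016], 0.05]
    - [[0, 0, 0], [0, 0, 0.006], 0.05]

```text
time: 9.1
eef_pos: [0.5155, -0.2202, 0.0602]
tcp_rot: [0.707, 0.707, -0.0, -0.0]
contact_force: [1.0, -0.8, 0.4]
opening: 0.583
finger_force: 0.0
```

drive_tool:
  moves:
    - [[0, 0, 0], [0, 0, 0], 0.05]
    - [[0, 0, 0], [0, 0, 0], 0.0]
    - [[0, 0, 0], [0, 0, 0], 0.0]
    - [[0, 0, 0], [0, 0, 0], 0.0]
    - [[0, 0, 0], [0, 0, 0], 0.0]
  grip_force: 50

```text
time: 9.72
eef_pos: [0.5155, -0.2209, 0.0628]
tcp_rot: [0.707, 0.707, -0.0, 0.001]
contact_force: [-3.3, -0.5, 6.3]
opening: 0.263
finger_force: 49.6
```

drive_tool:
  moves:
    - [[0, 0, 0], [0, 0, -0.02], 0.0]
    - [[0, 0, 0], [0, 0, -0.04], 0.0]
    - [[0, 0, 0], [0, 0, -0.055], 0.0]
    - [[0, 0, 0], [0, 0, -0.055], 0.0]
    - [[0, 0, 0], [0, 0, -0.03], 0.0]

```text
time: 10.35
eef_pos: [0.5158, -0.2204, 0.265]
tcp_rot: [0.707, 0.707, 0.001, 0.003]
contact_force: [0.6, 0.0, -5.8]
opening: 0.266
finger_force: 50.3
```

drive_tool:
  moves:
    - [[0, 0, 0], [0.04, 0, 0], 0.0]
    - [[0, 0, 0], [0.06, 0, 0], 0.0]
    - [[0, 0, 0], [0.06, 0, 0], 0.0]
    - [[0, 0, 0], [0.06, 0, 0], 0.0]
    - [[0, 0, 0], [0.06, 0, 0], 0.0]

```text
time: 10.98
eef_pos: [0.5141, 0.0619, 0.2607]
tcp_rot: [0.707, 0.707, 0.0, -0.0]
contact_force: [1.1, 0.4, -6.6]
opening: 0.261
finger_force: 50.1
```

drive_tool:
  moves:
    - [[0, 0, 0], [0.06, 0, 0], 0.0]
    - [[0, 0, 0], [0.06, 0, 0], 0.0]
    - [[0, 0, 0], [0.06, 0, 0], 0.0]
    - [[0, 0, 0], [0.03, 0, 0], 0.0]
    - [[0, 0, 0], [0.02, 0, 0], 0.0]

```text
time: 11.6
eef_pos: [0.5141, 0.2912, 0.2603]
tcp_rot: [0.707, 0.708, -0.001, -0.0]
contact_force: [-0.6, -0.1, -6.4]
opening: 0.262
finger_force: 50.1
```

drive_tool:
  moves:
    - [[0, 0, 0], [0, 0, 0.025], 0.0]
    - [[0, 0, 0], [0, 0, 0.03], 0.0]
    - [[0, 0, 0], [0, 0, 0.015], 0.0]
    - [[0, 0, 0], [0, 0, 0.005], 0.0]
    - [[0, 0, 0], [0, 0, 0], 0.0]

```text
time: 12.22
eef_pos: [0.5156, 0.2897, 0.1865]
tcp_rot: [0.707, 0.707, 0.0, 0.0]
contact_force: [-0.4, -0.1, -5.3]
opening: 0.261
finger_force: 49.9
```

drive_tool:
  moves:
    - [[0, 0, 0], [0, 0, 0.006], 0.0]
    - [[0, 0, 0], [0, 0, 0.003], 0.0]
    - [[0, 0, 0], [0, 0, 0.002], 0.0]
    - [[0, 0, 0], [0, 0, 0.002], 0.0]
    - [[0, 0, 0], [0, 0, 0.002], 0.0]

```text
time: 12.85
eef_pos: [0.5153, 0.2899, 0.1714]
tcp_rot: [0.707, 0.707, 0.0, 0.0]
contact_force: [-1.2, -0.1, -2.4]
opening: 0.26
finger_force: 50.3
```

drive_tool:
  moves:
    - [[0, 0, 0], [0, 0, 0.002], 0.0]
    - [[0, 0, 0], [0, 0, 0.002], 0.0]
    - [[0, 0, 0], [0, 0, 0.001], 0.0]
    - [[0, 0, 0], [0, 0, 0], 0.0]

```text
time: 13.35
eef_pos: [0.5153, 0.2899, 0.1662]
tcp_rot: [0.707, 0.707, 0.0, 0.0]
contact_force: [-2.7, -0.9, 0.3]
opening: 0.26
finger_force: 50.5
```

drive_tool:
  moves:
    - [[0, 0, 0], [0, 0, 0], 0.045]
    - [[0, 0, 0], [0, 0, 0], 0.045]
    - [[0, 0, 0], [0, 0, 0], 0.045]
    - [[0, 0, 0], [0, 0, -0.03], 0.05]
    - [[0, 0, 0], [0, 0, -0.055], 0.05]

```text
time: 13.98
eef_pos: [0.5137, 0.2892, 0.2487]
tcp_rot: [0.707, 0.707, -0.003, -0.001]
contact_force: [0.2, 1.3, 0.4]
opening: 0.586
finger_force: 0.0
```

drive_tool:
  moves:
    - [[0, 0, 0], [-0.043, 0, 0], 0.05]
    - [[0, 0, 0], [-0.06, 0, 0], 0.05]
    - [[0, 0, 0], [-0.06, 0, 0], 0.05]
    - [[0, 0, 0], [-0.06, 0, 0], 0.05]
    - [[0, 0, 0], [-0.06, 0, 0], 0.05]

```text
time: 14.6
eef_pos: [0.515, 0.0049, 0.2512]
tcp_rot: [0.707, 0.707, 0.0, 0.001]
contact_force: [0.7, 0.9, 0.4]
opening: 0.587
finger_force: 0.0
```

drive_tool:
  moves:
    - [[0, 0, 0], [-0.06, 0.003, 0], 0.05]
    - [[0, 0, 0], [-0.06, 0.003, 0], 0.05]
    - [[0, 0, 0], [-0.06, 0, 0], 0.05]
    - [[0, 0, 0], [-0.06, 0, 0], 0.05]
    - [[0, 0, 0], [-0.03, 0, 0], 0.05]

```text
time: 15.22
eef_pos: [0.5208, -0.2664, 0.251]
tcp_rot: [0.708, 0.706, -0.0, 0.001]
contact_force: [0.5, 0.1, 0.4]
opening: 0.583
finger_force: 0.0
```

drive_tool:
  moves:
    - [[0, 0, 0], [-0.03, 0, 0], 0.05]
    - [[0, 0, 0], [0, 0, 0], 0.05]

```text
time: 15.48
eef_pos: [0.5209, -0.2951, 0.2507]
tcp_rot: [0.708, 0.706, -0.0, 0.0]
contact_force: [-0.7, 0.7, 0.5]
opening: 0.588
finger_force: 0.0
```

Run:
```python
from h import *
s=cam('side');togo([.521,-.2935,.064],0)
a=s['image'][150:250,270:400];b=s['image'][260:360,225:355]
cv2.imwrite('pics/c3.png',cv2.cvtColor(cv2.resize(np.hstack([a,b]),None,fx=3,fy=3,interpolation=cv2.INTER_CUBIC),cv2.COLOR_RGB2BGR))
```

```text
t 15.53 eef [ 0.521  -0.2938  0.2507] yaw -0.0016 turn -0.0016 shift [0.0002 0.     0.1867] tilt [-0.      0.0005] q6 -0.682 op 0.587 F [0.8 0.8 0.2]
```

View pics/c3.png

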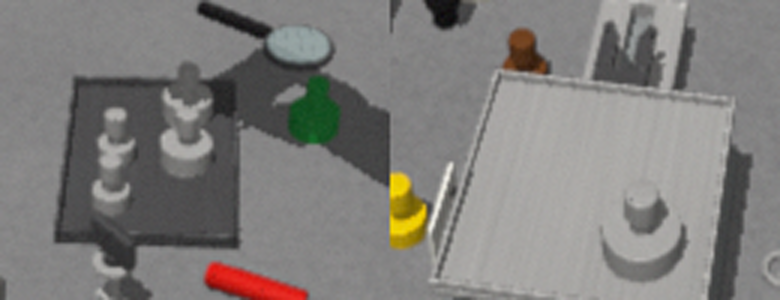

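drive_tool:
  moves:
    - [[0, 0, 0], [0, 0, 0.055], 0.05]
    - [[0, 0, 0], [0, 0, 0.06], 0.05]
    - [[0, 0, 0], [0, 0, 0.05], 0.05]
    - [[0, 0, 0], [0, 0, 0.017], 0.05]
    - [[0, 0, 0], [0, 0, 0.005], 0.05]

```text
time: 16.15
eef_pos: [0.5215, -0.2926, 0.0639]
tcp_rot: [0.707, 0.707, 0.0, -0.0]
contact_force: [0.3, -0.2, 0.8]
opening: 0.586
finger_force: 0.0
```

drive_tool:
  moves:
    - [[0, 0, 0], [0, 0, 0], 0.05]
    - [[0, 0, 0], [0, 0, 0], 0.0]
    - [[0, 0, 0], [0, 0, 0], 0.0]
    - [[0, 0, 0], [0, 0, 0], 0.0]
    - [[0, 0, 0], [0, 0, 0], 0.0]

```text
time: 16.77
eef_pos: [0.5214, -0.2941, 0.066]
tcp_rot: [0.707, 0.707, -0.0, 0.001]
contact_force: [-3.2, -0.1, 6.4]
opening: 0.26
finger_force: 48.6
```

drive_tool:
  moves:
    - [[0, 0, 0], [0, 0, -0.02], 0.0]
    - [[0, 0, 0], [0, 0, -0.04], 0.0]
    - [[0, 0, 0], [0, 0, -0.055], 0.0]
    - [[0, 0, 0], [0, 0, -0.055], 0.0]
    - [[0, 0, 0], [0, 0, -0.026], 0.0]

```text
time: 17.4
eef_pos: [0.522, -0.2936, 0.2645]
tcp_rot: [0.707, 0.707, 0.001, 0.003]
contact_force: [0.9, -0.6, -5.3]
opening: 0.261
finger_force: 50.0
```

drive_tool:
  moves:
    - [[0, 0, 0], [0.04, 0.004, 0], 0.0]
    - [[0, 0, 0], [0.06, 0.01, 0], 0.0]
    - [[0, 0, 0], [0.06, 0.01, 0], 0.0]
    - [[0, 0, 0], [0.06, 0.01, 0], 0.0]
    - [[0, 0, 0], [0.06, 0.01, 0], 0.0]

```text
time: 18.02
eef_pos: [0.5645, -0.011, 0.2596]
tcp_rot: [0.707, 0.707, 0.0, -0.0]
contact_force: [0.9, -0.1, -4.8]
opening: 0.261
finger_force: 49.9
```

drive_tool:
  moves:
    - [[0, 0, 0], [0.06, 0.01, 0], 0.0]
    - [[0, 0, 0], [0.06, 0.01, 0], 0.0]
    - [[0, 0, 0], [0.06, 0.01, 0], 0.0]
    - [[0, 0, 0], [0.06, 0.01, 0], 0.0]
    - [[0, 0, 0], [0.04, 0, 0], 0.0]

```text
time: 18.65
eef_pos: [0.6043, 0.2696, 0.2591]
tcp_rot: [0.706, 0.708, -0.0, -0.001]
contact_force: [0.0, -0.7, -6.0]
opening: 0.258
finger_force: 49.9
```

drive_tool:
  moves:
    - [[0, 0, 0], [0.024, 0, 0], 0.0]
    - [[0, 0, 0], [0, 0, 0.025], 0.0]
    - [[0, 0, 0], [0, 0, 0.03], 0.0]
    - [[0, 0, 0], [0, 0, 0.02], 0.0]
    - [[0, 0, 0], [0, 0, 0.008], 0.0]

```text
time: 19.27
eef_pos: [0.6043, 0.2899, 0.1748]
tcp_rot: [0.707, 0.707, -0.002, -0.001]
contact_force: [-0.1, -0.0, -5.7]
opening: 0.259
finger_force: 49.8
```

drive_tool:
  moves:
    - [[0, 0, 0], [0, 0, 0], 0.0]
    - [[0, 0, 0], [0, 0, 0], 0.0]

```text
time: 19.52
eef_pos: [0.6061, 0.2909, 0.1786]
tcp_rot: [0.707, 0.707, 0.001, 0.001]
contact_force: [0.5, 0.9, -5.5]
opening: 0.258
finger_force: 49.9
```

drive_tool:
  moves:
    - [[0, 0, 0], [0, 0, 0.005], 0.0]
    - [[0, 0, 0], [0, 0, 0.004], 0.0]
    - [[0, 0, 0], [0, 0, 0.002], 0.0]
    - [[0, 0, 0], [0, 0, 0.002], 0.0]
    - [[0, 0, 0], [0, 0, 0.002], 0.0]

```text
time: 20.15
eef_pos: [0.6055, 0.291, 0.1627]
tcp_rot: [0.707, 0.707, 0.001, 0.0]
contact_force: [-2.0, -0.1, -1.3]
opening: 0.259
finger_force: 50.2
```

drive_tool:
  moves:
    - [[0, 0, 0], [0, 0, 0.002], 0.0]
    - [[0, 0, 0], [0, 0, 0.002], 0.0]
    - [[0, 0, 0], [0, 0, 0.001], 0.0]
    - [[0, 0, 0], [0, 0, 0], 0.0]

```text
time: 20.65
eef_pos: [0.6055, 0.2909, 0.1574]
tcp_rot: [0.707, 0.707, 0.001, 0.0]
contact_force: [-1.0, 0.3, 2.0]
opening: 0.26
finger_force: 50.6
```

drive_tool:
  moves:
    - [[0, 0, 0], [0, 0, -0.002], 0.0]
    - [[0, 0, 0], [0, 0, 0], 0.045]
    - [[0, 0, 0], [0, 0, 0], 0.045]
    - [[0, 0, 0], [0, 0, 0], 0.045]
    - [[0, 0, 0], [0, 0, -0.04], 0.05]

```text
time: 21.28
eef_pos: [0.6026, 0.2899, 0.1943]
tcp_rot: [0.707, 0.707, -0.004, -0.002]
contact_force: [-0.0, -0.8, -0.1]
opening: 0.582
finger_force: 0.0
```

drive_tool:
  moves:
    - [[0, 0, 0], [0, 0, -0.052], 0.05]
    - [[0, 0, 0], [-0.052, -0.006, 0], 0.05]
    - [[0, 0, 0], [-0.06, -0.008, 0], 0.05]
    - [[0, 0, 0], [-0.06, -0.008, 0], 0.05]
    - [[0, 0, 0], [-0.06, -0.008, 0], 0.05]

```text
time: 21.9
eef_pos: [0.5746, 0.057, 0.2509]
tcp_rot: [0.707, 0.707, 0.0, 0.0]
contact_force: [1.1, -0.2, 0.3]
opening: 0.587
finger_force: 0.0
```

drive_tool:
  moves:
    - [[0, 0, 0], [-0.06, -0.008, 0], 0.05]
    - [[0, 0, 0], [-0.06, -0.008, 0], 0.05]
    - [[0, 0, 0], [-0.06, -0.008, 0], 0.05]
    - [[0, 0, 0], [-0.06, -0.008, 0], 0.05]
    - [[0, 0, 0], [-0.06, -0.008, 0], 0.05]

```text
time: 22.52
eef_pos: [0.5346, -0.2432, 0.251]
tcp_rot: [0.707, 0.707, 0.0, 0.0]
contact_force: [0.6, 1.3, -0.5]
opening: 0.586
finger_force: 0.0
```

drive_tool:
  moves:
    - [[0, 0, 0], [-0.06, -0.008, 0], 0.05]
    - [[0, 0, 0], [-0.04, 0, 0], 0.05]
    - [[0, 0, 0], [-0.03, 0, 0], 0.05]
    - [[0, 0, 0], [0, 0, 0], 0.05]

```text
time: 23.02
eef_pos: [0.5265, -0.3732, 0.2504]
tcp_rot: [0.708, 0.706, -0.0, -0.0]
contact_force: [0.2, -0.3, -0.3]
opening: 0.585
finger_force: 0.0
```

Run:
```python
from h import *
s=cam('side');togo([.5275,-.3735,.064],0)
a=s['image'][150:250,270:400];b=s['image'][260:360,225:355]
cv2.imwrite('pics/c4.png',cv2.cvtColor(cv2.resize(np.hstack([a,b]),None,fx=3,fy=3,interpolation=cv2.INTER_CUBIC),cv2.COLOR_RGB2BGR))
```

```text
t 23.07 eef [ 0.5268 -0.3717  0.2504] yaw -0.0016 turn -0.0016 shift [-0.0019  0.0008  0.1864] tilt [-0.0005  0.0009] q6 -0.77 op 0.584 F [-0.2  0.7 -0.1]
```

View pics/c4.png

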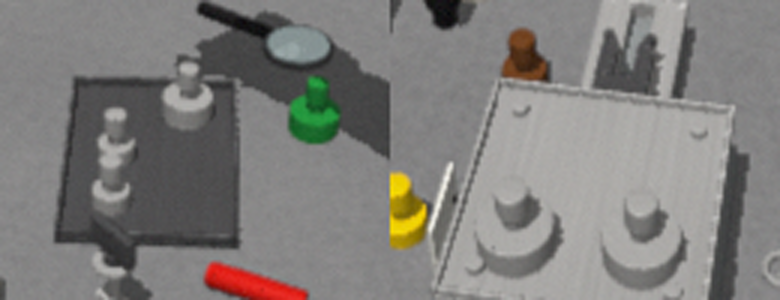

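drive_tool:
  moves:
    - [[0, 0, 0], [-0.002, 0.001, 0.055], 0.05]
    - [[0, 0, 0], [0, 0, 0.06], 0.05]
    - [[0, 0, 0], [0, 0, 0.05], 0.05]
    - [[0, 0, 0], [0, 0, 0.017], 0.05]
    - [[0, 0, 0], [0, 0, 0.003], 0.05]

```text
time: 23.7
eef_pos: [0.5283, -0.3724, 0.0657]
tcp_rot: [0.707, 0.707, 0.0, -0.0]
contact_force: [0.5, 0.2, 1.1]
opening: 0.584
finger_force: 0.0
```

drive_tool:
  moves:
    - [[0, 0, 0], [0, 0, 0], 0.05]
    - [[0, 0, 0], [0, 0, 0], 0.0]
    - [[0, 0, 0], [0, 0, 0], 0.0]
    - [[0, 0, 0], [0, 0, 0], 0.0]
    - [[0, 0, 0], [0, 0, 0], 0.0]

```text
time: 24.32
eef_pos: [0.5282, -0.3743, 0.0682]
tcp_rot: [0.707, 0.707, -0.001, 0.001]
contact_force: [-3.6, 0.5, 5.9]
opening: 0.261
finger_force: 48.6
```

drive_tool:
  moves:
    - [[0, 0, 0], [0, 0, -0.02], 0.0]
    - [[0, 0, 0], [0, 0, -0.04], 0.0]
    - [[0, 0, 0], [0, 0, -0.055], 0.0]
    - [[0, 0, 0], [0, 0, -0.055], 0.0]
    - [[0, 0, 0], [0, 0, -0.026], 0.0]

```text
time: 24.95
eef_pos: [0.529, -0.3737, 0.2667]
tcp_rot: [0.707, 0.707, 0.0, 0.003]
contact_force: [-0.3, 0.4, -6.4]
opening: 0.259
finger_force: 49.9
```

drive_tool:
  moves:
    - [[0, 0, 0], [0.04, 0.004, 0], 0.0]
    - [[0, 0, 0], [0.06, 0.004, 0], 0.0]
    - [[0, 0, 0], [0.06, 0.004, 0], 0.0]
    - [[0, 0, 0], [0.06, 0.004, 0], 0.0]
    - [[0, 0, 0], [0.06, 0.004, 0], 0.0]

```text
time: 25.58
eef_pos: [0.5473, -0.0908, 0.2614]
tcp_rot: [0.707, 0.707, 0.0, -0.0]
contact_force: [0.7, 0.5, -5.9]
opening: 0.26
finger_force: 49.7
```

drive_tool:
  moves:
    - [[0, 0, 0], [0.06, 0.004, 0], 0.0]
    - [[0, 0, 0], [0.06, 0.004, 0], 0.0]
    - [[0, 0, 0], [0.06, 0.004, 0], 0.0]
    - [[0, 0, 0], [0.06, 0, 0], 0.0]
    - [[0, 0, 0], [0.04, 0, 0], 0.0]

```text
time: 26.2
eef_pos: [0.5588, 0.1896, 0.2613]
tcp_rot: [0.706, 0.708, -0.0, -0.001]
contact_force: [0.7, -1.0, -5.3]
opening: 0.261
finger_force: 49.8
```

drive_tool:
  moves:
    - [[0, 0, 0], [0.02, 0, 0], 0.0]
    - [[0, 0, 0], [0, 0, 0.025], 0.0]
    - [[0, 0, 0], [0, 0, 0.035], 0.0]
    - [[0, 0, 0], [0, 0, 0.02], 0.0]
    - [[0, 0, 0], [0, 0, 0.01], 0.0]

```text
time: 26.82
eef_pos: [0.5595, 0.2062, 0.1702]
tcp_rot: [0.707, 0.707, -0.001, -0.001]
contact_force: [0.2, -0.9, -5.6]
opening: 0.256
finger_force: 49.6
```

drive_tool:
  moves:
    - [[0, 0, 0], [0, 0, 0], 0.0]
    - [[0, 0, 0], [0, 0, 0], 0.0]

```text
time: 27.08
eef_pos: [0.5612, 0.2068, 0.1735]
tcp_rot: [0.707, 0.707, 0.001, 0.001]
contact_force: [-0.3, 0.2, -5.3]
opening: 0.26
finger_force: 49.6
```

drive_tool:
  moves:
    - [[0, 0, 0], [0, 0, 0.006], 0.0]
    - [[0, 0, 0], [0, 0, 0.005], 0.0]
    - [[0, 0, 0], [0, 0, 0.002], 0.0]
    - [[0, 0, 0], [0, 0, 0.002], 0.0]
    - [[0, 0, 0], [0, 0, 0.002], 0.0]

```text
time: 27.7
eef_pos: [0.5604, 0.2069, 0.1554]
tcp_rot: [0.707, 0.707, 0.0, 0.0]
contact_force: [-1.3, 0.4, -1.0]
opening: 0.26
finger_force: 50.0
```

drive_tool:
  moves:
    - [[0, 0, 0], [0, 0, 0.002], 0.0]
    - [[0, 0, 0], [0, 0, 0.0015], 0.0]
    - [[0, 0, 0], [0, 0, 0], 0.0]
    - [[0, 0, 0], [0, 0, 0], 0.0]

```text
time: 28.2
eef_pos: [0.5604, 0.2069, 0.1517]
tcp_rot: [0.707, 0.707, 0.0, 0.0]
contact_force: [-1.8, 0.7, 0.3]
opening: 0.262
finger_force: 50.2
```

drive_tool:
  moves:
    - [[0, 0, 0], [0, 0, 0], 0.045]
    - [[0, 0, 0], [0, 0, 0], 0.045]
    - [[0, 0, 0], [0, 0, 0], 0.045]
    - [[0, 0, 0], [0, 0, -0.04], 0.05]
    - [[0, 0, 0], [0, 0, -0.06], 0.05]

```text
time: 28.82
eef_pos: [0.5588, 0.2064, 0.2497]
tcp_rot: [0.707, 0.707, -0.002, -0.002]
contact_force: [0.7, 0.9, 1.0]
opening: 0.588
finger_force: 0.0
```

drive_tool:
  moves:
    - [[0, 0, 0], [-0.046, 0.008, 0], 0.04]
    - [[0, 0, 0], [-0.06, 0, 0], 0.04]
    - [[0, 0, 0], [-0.06, 0, 0], 0.04]
    - [[0, 0, 0], [-0.06, 0, 0], 0.04]
    - [[0, 0, 0], [-0.06, 0, 0], 0.04]

```text
time: 29.45
eef_pos: [0.568, -0.0811, 0.2516]
tcp_rot: [0.707, 0.707, 0.0, 0.0]
contact_force: [0.0, 0.1, 0.2]
opening: 0.468
finger_force: 0.0
```

drive_tool:
  moves:
    - [[0, 0, -0.16], [0, 0, 0], 0.04]
    - [[0, 0, -0.16], [0, 0, 0], 0.04]
    - [[0, 0, -0.16], [0, 0, 0], 0.04]
    - [[0, 0, -0.16], [0, 0, 0], 0.04]
    - [[0, 0, -0.16], [0, 0, 0], 0.04]

```text
time: 30.08
eef_pos: [0.5682, -0.0793, 0.2514]
tcp_rot: [0.374, 0.928, -0.0, 0.0]
contact_force: [0.2, -0.2, 0.4]
opening: 0.472
finger_force: 0.0
```

Run:
```python
from h import *
s=cam('side');togo([.568,-.079,.13],.808);t=cam('top')
u,v=[int(i) for i in proj(s,[.568,-.079,.05])];a=s['image'][v-50:v+50,u-65:u+65];print(u,v)
b=t['image'][140:240,190:320];d=s['image'][255:355,225:355]
h=t['image'][140:240,130:260]
cv2.imwrite('pics/c5.png',cv2.cvtColor(cv2.resize(np.vstack([np.hstack([a,b]),np.hstack([d,h])]),None,fx=3,fy=3,interpolation=cv2.INTER_CUBIC),cv2.COLOR_RGB2BGR))
```

```text
t 30.12 eef [ 0.5682 -0.0793  0.2514] yaw 0.8085 turn 0.0005 shift [4.000e-04 1.000e-04 1.214e-01] tilt [ 0.0003 -0.0001] q6 -1.124 op 0.469 F [-0.3  0.5  0.7]
307 238
```

View pics/c5.png

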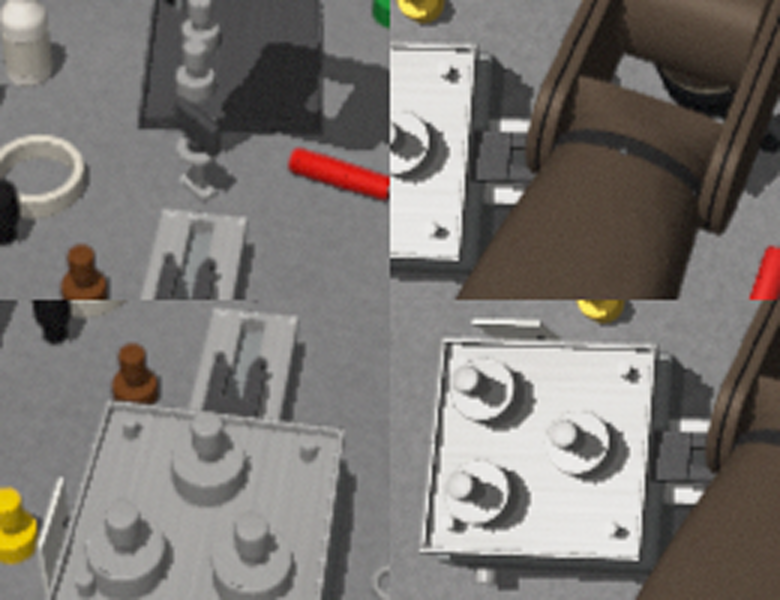

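Run:
```python
from h import *
s=cam('side');t=cam('top')
D=lambda x,y,z:plane(s,x/3+225-.33,(y-300)/3+255-.33,z)[:2].round(4)
A=lambda x,y,z:plane(s,x/3+307-65-.33,y/3+238-50-.33,z)[:2].round(4)
for p in((209,311),(299,317)):print('rail',D(*p,.049))
for p in((162,212),(246,217)):print('railA',A(*p,.049))
print('collar',A(193,149,.057),'wing',A(180,96,.1),A(219,131,.1),'head',A(199,187,.008))
# slot floor/mouth strip pixel profile across rail in side view at y=0.02..0.04
g=cv2.cvtColor(s['image'],cv2.COLOR_RGB2GRAY)
for y in(.01,.03):
  r=[]
  for x in np.arange(.510,.600,.003):
    u,v=proj(s,[x,y,.049]);r.append(int(g[int(round(v)),int(round(u))]))
  print(y,r)
g=cv2.cvtColor(cv2.imread('pics/top0.png'),cv2.COLOR_BGR2GRAY)
for y in(.01,.03):
  r=[]
  for x in np.arange(.510,.600,.003):
    u,v=proj(t,[x,y,.049]);r.append(int(g[int(round(v)),int(round(u))]))
  print(y,r)
c=cam('side')
# platform top rim -y corners in side view, 3 heights
for p in((113,403),(343,432)):
  for z in(.086,.091,.096,.101,.106):print(p,z,D(*p,z))
```

```text
rail [0.5939 0.0015]
rail [ 0.5132 -0.0014]
railA [0.5904 0.001 ]
railA [ 0.5151 -0.0024]
collar [ 0.5727 -0.0741] wing [ 0.5879 -0.0983] [ 0.5463 -0.0564] head [ 0.5673 -0.0733]
0.01 [128, 115, 146, 166, 169, 165, 167, 165, 167, 163, 164, 146, 131, 121, 115, 113, 117, 115, 138, 162, 163, 167, 166, 164, 166, 167, 163, 149, 134, 127]
0.03 [90, 79, 141, 161, 165, 165, 168, 163, 165, 165, 161, 152, 143, 140, 141, 141, 128, 77, 119, 158, 166, 169, 165, 165, 168, 165, 166, 152, 136, 130]
0.01 [49, 48, 124, 187, 202, 204, 202, 200, 203, 200, 200, 177, 156, 142, 144, 146, 95, 64, 147, 190, 198, 201, 202, 200, 196, 199, 196, 160, 127, 119]
0.03 [52, 47, 78, 185, 201, 206, 209, 202, 203, 206, 202, 192, 160, 150, 150, 151, 139, 88, 114, 185, 199, 199, 205, 201, 201, 200, 199, 171, 127, 120]
(113, 403) 0.086 [0.6482 0.1446]
(113, 403) 0.091 [0.647  0.1486]
(113, 403) 0.096 [0.6458 0.1526]
(113, 403) 0.101 [0.6446 0.1566]
(113, 403) 0.106 [0.6434 0.1606]
(343, 432) 0.086 [0.4626 0.1505]
(343, 432) 0.091 [0.4625 0.1545]
(343, 432) 0.096 [0.4623 0.1585]
(343, 432) 0.101 [0.4622 0.1624]
(343, 432) 0.106 [0.462  0.1664]
```

drive_tool:
  moves:
    - [[0, 0, 0.018], [0, 0, 0.04], 0.035]
    - [[0, 0, 0], [0, 0, 0.055], 0.035]
    - [[0, 0, 0], [0, 0, 0.045], 0.035]
    - [[0, 0, 0], [0, 0, 0.018], 0.035]
    - [[0, 0, 0], [0, 0, 0.008], 0.035]

```text
time: 30.95
eef_pos: [0.5683, -0.0793, 0.0851]
tcp_rot: [0.385, 0.923, -0.0, -0.0]
contact_force: [0.5, 0.2, -0.5]
opening: 0.409
finger_force: 0.0
```

drive_tool:
  moves:
    - [[0, 0, 0], [0, 0, 0], 0.035]
    - [[0, 0, 0], [0, 0, 0], 0.0]
    - [[0, 0, 0], [0, 0, 0], 0.0]
    - [[0, 0, 0], [0, 0, 0], 0.0]
    - [[0, 0, 0], [0, 0, 0], 0.0]

```text
time: 31.58
eef_pos: [0.5695, -0.0797, 0.0874]
tcp_rot: [0.384, 0.923, 0.0, 0.002]
contact_force: [-0.5, -0.9, 5.8]
opening: 0.13
finger_force: 49.7
```

drive_tool:
  moves:
    - [[0, 0, 0], [0, 0, -0.02], 0.0]
    - [[0, 0, 0], [0, 0, -0.05], 0.0]
    - [[0, 0, 0], [0, 0, -0.03], 0.0]
    - [[0, 0, 0], [0, 0, 0], 0.0]
    - [[0, 0, 0], [0, 0, 0], 0.0]

```text
time: 32.2
eef_pos: [0.5669, -0.0788, 0.1837]
tcp_rot: [0.384, 0.923, -0.0, -0.001]
contact_force: [-0.5, 0.3, -2.9]
opening: 0.13
finger_force: 49.2
```

Run:
```python
from h import *
togo([.554,.039,.18],-.019)
s=cam('side');togo([.554,.039,.18],-.019)
u,v=[int(i) for i in proj(s,[.57,-.079,.13])];a=s['image'][v-60:v+60,u-60:u+60];print(u,v)
cv2.imwrite('pics/c6.png',cv2.cvtColor(cv2.resize(a,None,fx=4,fy=4,interpolation=cv2.INTER_CUBIC),cv2.COLOR_RGB2BGR))
```

```text
t 32.2 eef [ 0.5669 -0.0788  0.1837] yaw 0.782 turn 0.801 shift [ 0.1176 -0.0152  0.0039] tilt [-0.0028  0.0009] q6 -1.097 op 0.13 F [-0.5  0.3 -2.9]
t 32.25 eef [ 0.5666 -0.0787  0.1829] yaw 0.782 turn 0.801 shift [ 0.1175 -0.0148  0.0032] tilt [-0.0042  0.0014] q6 -1.097 op 0.133 F [ 0.5  0.1 -2.5]
307 216
```

View pics/c6.png

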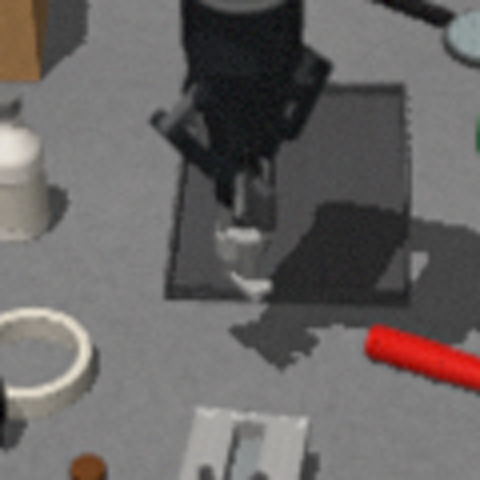

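drive_tool:
  moves:
    - [[0, 0, 0.16], [0, 0, 0], 0.0]
    - [[0, 0, 0.16], [0, 0, 0], 0.0]
    - [[0, 0, 0.16], [0, 0, 0], 0.0]
    - [[0, 0, 0.16], [0, 0, 0], 0.0]
    - [[0, 0, 0.161], [0, 0, 0], 0.0]

```text
time: 32.88
eef_pos: [0.5668, -0.0788, 0.1826]
tcp_rot: [0.716, 0.698, -0.001, -0.002]
contact_force: [0.2, 0.5, -2.5]
opening: 0.133
finger_force: 49.0
```

drive_tool:
  moves:
    - [[0, 0, 0], [0.03, -0.005, 0], 0.0]
    - [[0, 0, 0], [0.05, -0.01, 0], 0.0]
    - [[0, 0, 0], [0.0375, 0, 0], 0.0]
    - [[0, 0, 0], [0, 0, 0], 0.0]
    - [[0, 0, 0], [0, 0, 0], 0.0]

```text
time: 33.5
eef_pos: [0.5546, 0.0383, 0.1838]
tcp_rot: [0.714, 0.701, -0.001, -0.001]
contact_force: [-0.4, 0.1, -2.3]
opening: 0.134
finger_force: 49.0
```

Run:
```python
from h import *
s=cam('side');togo([.554,.039,.15],-.019)
p=ctrl.get_state()['eef_pos']
u,v=[int(i) for i in proj(s,p-[0,0,.06])];a=s['image'][v-50:v+60,u-60:u+60];print(u,v)
for X in(p,p-[0,0,.0874-.057],p-[0,0,.0874]):print([round(((i-j)+k)*5) for i,j,k in zip(proj(s,X),(u,v),(60,50))])
cv2.imwrite('pics/c7.png',cv2.cvtColor(cv2.resize(a,None,fx=5,fy=5,interpolation=cv2.INTER_CUBIC),cv2.COLOR_RGB2BGR))
```

```text
t 33.55 eef [0.5549 0.0379 0.1841] yaw -0.0195 turn -0.0005 shift [ 0.0011 -0.0008  0.0341] tilt [-0.0021 -0.0002] q6 -0.094 op 0.133 F [-0.1  0.8 -1.9]
306 249
[303, 167]
[303, 212]
[304, 291]
```

View pics/c7.png

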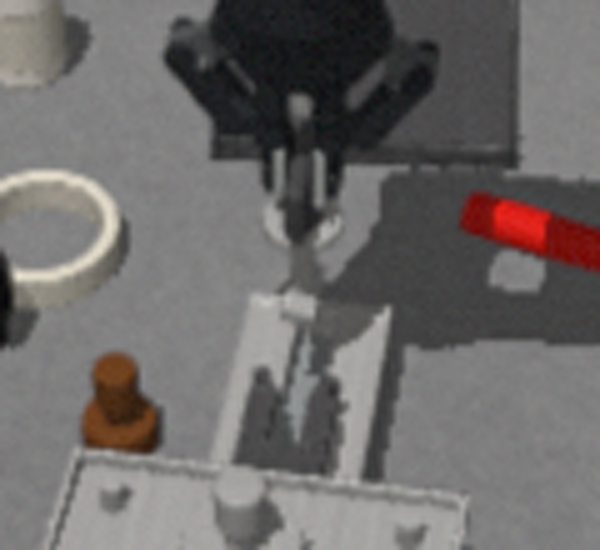

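drive_tool:
  moves:
    - [[0, 0, 0], [0.001, -0.001, 0.02], 0.0]
    - [[0, 0, 0], [0, 0, 0.015], 0.0]
    - [[0, 0, 0], [0, 0, 0.006], 0.0]
    - [[0, 0, 0], [0, 0, 0.002], 0.0]
    - [[0, 0, 0], [0, 0, 0], 0.0]

```text
time: 34.17
eef_pos: [0.5547, 0.0394, 0.1427]
tcp_rot: [0.714, 0.7, 0.0, 0.0]
contact_force: [-0.5, -0.9, -1.5]
opening: 0.136
finger_force: 49.0
```

drive_tool:
  moves:
    - [[0, 0, 0], [0, 0, 0.004], 0.0]
    - [[0, 0, 0], [0, 0, 0.003], 0.0]
    - [[0, 0, 0], [0, 0, 0.003], 0.0]
    - [[0, 0, 0], [0, 0, 0], 0.0]

```text
time: 34.67
eef_pos: [0.5541, 0.0396, 0.1318]
tcp_rot: [0.714, 0.7, -0.0, -0.0]
contact_force: [0.7, 0.1, -2.5]
opening: 0.132
finger_force: 49.1
```

drive_tool:
  moves:
    - [[0, 0, 0], [0, 0, 0.004], 0.0]
    - [[0, 0, 0], [0, 0, 0.004], 0.0]
    - [[0, 0, 0], [0, 0, 0.003], 0.0]
    - [[0, 0, 0], [0, 0, 0.001], 0.0]
    - [[0, 0, 0], [0, 0, 0], 0.0]

```text
time: 35.3
eef_pos: [0.5544, 0.0395, 0.1203]
tcp_rot: [0.714, 0.7, 0.0, 0.0]
contact_force: [0.3, -0.7, -2.0]
opening: 0.134
finger_force: 49.1
```

drive_tool:
  moves:
    - [[0, 0, 0], [0, 0, 0.001], 0.0]
    - [[0, 0, 0], [0, 0, 0], 0.0]

```text
time: 35.55
eef_pos: [0.5544, 0.0396, 0.1193]
tcp_rot: [0.714, 0.7, 0.0, 0.0]
contact_force: [-0.8, 0.0, -2.7]
opening: 0.134
finger_force: 49.1
```

drive_tool:
  moves:
    - [[0, 0, 0], [0, 0, 0.001], 0.0]
    - [[0, 0, 0], [0, 0, 0], 0.0]

```text
time: 35.8
eef_pos: [0.5543, 0.0396, 0.1182]
tcp_rot: [0.714, 0.7, -0.0, -0.0]
contact_force: [-0.2, 0.6, -2.1]
opening: 0.133
finger_force: 49.1
```

drive_tool:
  moves:
    - [[0, 0, 0], [0, 0, 0.001], 0.0]
    - [[0, 0, 0], [0, 0, 0], 0.0]

```text
time: 36.05
eef_pos: [0.5545, 0.0396, 0.1175]
tcp_rot: [0.714, 0.7, 0.0, 0.0]
contact_force: [-0.5, 0.2, -1.9]
opening: 0.136
finger_force: 49.3
```

drive_tool:
  moves:
    - [[0, 0, 0], [0.007, 0, 0], 0.0]
    - [[0, 0, 0], [0.007, 0, 0], 0.0]
    - [[0, 0, 0], [0.007, 0, 0], 0.0]
    - [[0, 0, 0], [0.007, 0, 0], 0.0]
    - [[0, 0, 0], [0.003, 0, 0], 0.0]

```text
time: 36.67
eef_pos: [0.555, 0.0711, 0.1175]
tcp_rot: [0.714, 0.701, -0.0, 0.0]
contact_force: [-0.3, -0.3, -1.0]
opening: 0.129
finger_force: 49.4
```

drive_tool:
  moves:
    - [[0, 0, 0], [0.005, 0, 0], 0.0]
    - [[0, 0, 0], [0.005, 0, 0], 0.0]
    - [[0, 0, 0], [0.005, 0, 0], 0.0]
    - [[0, 0, 0], [0.002, 0, 0], 0.0]
    - [[0, 0, 0], [0, 0, 0], 0.0]

```text
time: 37.3
eef_pos: [0.5554, 0.0878, 0.1175]
tcp_rot: [0.714, 0.7, 0.0, -0.0]
contact_force: [-0.4, 0.2, -0.2]
opening: 0.131
finger_force: 49.4
```

drive_tool:
  moves:
    - [[0, 0, 0], [0.005, 0, 0], 0.0]
    - [[0, 0, 0], [0.005, 0, 0], 0.0]
    - [[0, 0, 0], [0.005, 0, 0], 0.0]
    - [[0, 0, 0], [0.003, 0, 0], 0.0]
    - [[0, 0, 0], [0, 0, 0], 0.0]

```text
time: 37.92
eef_pos: [0.5557, 0.106, 0.1175]
tcp_rot: [0.714, 0.7, 0.0, -0.0]
contact_force: [0.4, -1.2, 0.3]
opening: 0.133
finger_force: 49.5
```

drive_tool:
  moves:
    - [[0, 0, 0], [0.002, 0, 0], 0.0]
    - [[0, 0, 0], [0.001, 0, 0], 0.0]
    - [[0, 0, 0], [0.001, 0, 0], 0.0]
    - [[0, 0, 0], [0, 0, 0], 0.0]

```text
time: 38.42
eef_pos: [0.5558, 0.1095, 0.1174]
tcp_rot: [0.714, 0.7, 0.0, 0.0]
contact_force: [0.4, -2.6, 0.8]
opening: 0.134
finger_force: 49.6
```

Run:
```python
from h import *
s=cam('side');togo([.5558,.110,.1174],-.019)
p=ctrl.get_state()['eef_pos']
u,v=[int(i) for i in proj(s,p-[0,0,.06])];a=s['image'][v-60:v+60,u-75:u+75]
cv2.imwrite('pics/c8.png',cv2.cvtColor(cv2.resize(a,None,fx=5,fy=5,interpolation=cv2.INTER_CUBIC),cv2.COLOR_RGB2BGR))
```

```text
t 38.48 eef [0.5558 0.1095 0.1174] yaw -0.0191 turn -0.0001 shift [ 0.0005 -0.      0.    ] tilt [0.0002 0.    ] q6 0.035 op 0.13 F [-0.  -1.1  1.2]
```

View pics/c8.png

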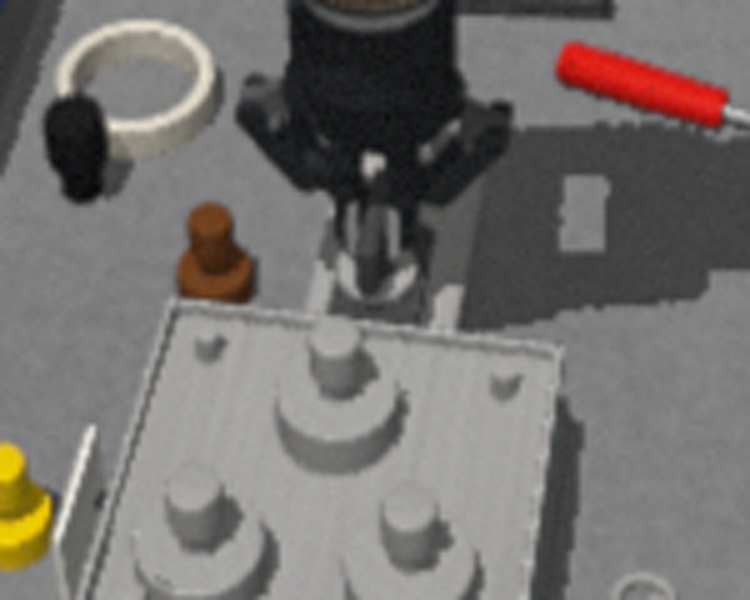

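The picture shows the bolt's wing and collar at about (372,270), over the fork behind the platform, with the three weights standing. The side force is rising only slightly, so I'll push to the closed end.

drive_tool:
  moves:
    - [[0, 0, 0], [0.001, 0, 0], 0.0]
    - [[0, 0, 0], [0.001, 0, 0], 0.0]
    - [[0, 0, 0], [0, 0, 0], 0.0]

```text
time: 38.85
eef_pos: [0.5558, 0.1116, 0.1175]
tcp_rot: [0.714, 0.7, 0.0, 0.0]
contact_force: [-0.7, -2.2, 2.1]
opening: 0.126
finger_force: 49.7
```

drive_tool:
  moves:
    - [[0, 0, 0], [0.001, 0, 0], 0.0]
    - [[0, 0, 0], [0.001, 0, 0], 0.0]
    - [[0, 0, 0], [0, 0, 0], 0.0]

```text
time: 39.22
eef_pos: [0.5559, 0.1128, 0.1175]
tcp_rot: [0.714, 0.701, -0.001, 0.001]
contact_force: [-0.1, -5.7, 1.3]
opening: 0.132
finger_force: 49.8
```

drive_tool:
  moves:
    - [[0, 0, 0], [-0.0015, 0, 0], 0.0]
    - [[0, 0, 0.15], [0, 0, 0], 0.0]
    - [[0, 0, 0.15], [0, 0, 0], 0.0]
    - [[0, 0, 0.15], [0, 0, 0], 0.0]
    - [[0, 0, 0], [0, 0, 0], 0.0]

```text
time: 39.85
eef_pos: [0.5555, 0.1126, 0.1175]
tcp_rot: [0.852, 0.524, 0.0, -0.001]
contact_force: [-1.4, -0.5, 2.5]
opening: 0.13
finger_force: 49.9
```

drive_tool:
  moves:
    - [[0, 0, 0.15], [0, 0, 0], 0.0]
    - [[0, 0, 0.15], [0, 0, 0], 0.0]
    - [[0, 0, 0.15], [0, 0, 0], 0.0]
    - [[0, 0, 0.15], [0, 0, 0], 0.0]
    - [[0, 0, 0], [0, 0, 0], 0.0]

```text
time: 40.48
eef_pos: [0.5546, 0.1134, 0.1174]
tcp_rot: [0.969, 0.249, -0.001, -0.002]
contact_force: [-3.3, 1.3, 4.3]
opening: 0.132
finger_force: 50.2
```

drive_tool:
  moves:
    - [[0, 0, 0.15], [0, 0, 0], 0.0]
    - [[0, 0, 0.15], [0, 0, 0], 0.0]
    - [[0, 0, 0.15], [0, 0, 0], 0.0]
    - [[0, 0, 0.071], [0, 0, 0], 0.0]
    - [[0, 0, 0], [0, 0, 0], 0.0]

```text
time: 41.1
eef_pos: [0.5544, 0.1142, 0.1175]
tcp_rot: [1.0, -0.009, -0.002, -0.002]
contact_force: [-4.3, 4.6, 5.7]
opening: 0.133
finger_force: 50.3
```

Run:
```python
from h import *
togo([.5558,.112,.1174],-.019-np.pi/2);print(ctrl.get_state()['wrist_torque'])
```

```text
t 41.1 eef [0.5544 0.1142 0.1175] yaw -1.5887 turn 0.0011 shift [0.0015 0.0022 0.    ] tilt [-0.0039  0.0048] q6 1.607 op 0.133 F [-4.3  4.6  5.7]
[0.76398047 0.78138599 0.02507788]
```

drive_tool:
  moves:
    - [[0, 0, 0], [0, 0, 0], 0.028]
    - [[0, 0, 0], [0, 0, 0], 0.028]
    - [[0, 0, 0], [0, 0, 0], 0.028]
    - [[0, 0, 0], [0, 0, -0.01], 0.028]
    - [[0, 0, 0], [0, 0, -0.03], 0.028]

```text
time: 41.72
eef_pos: [0.5545, 0.1119, 0.1563]
tcp_rot: [1.0, -0.01, -0.002, 0.0]
contact_force: [0.7, 0.1, 1.2]
opening: 0.332
finger_force: 0.0
```

drive_tool:
  moves:
    - [[0, 0, 0], [0, 0, -0.05], 0.028]
    - [[0, 0, 0], [0, 0, -0.05], 0.05]
    - [[0, 0, 0], [0, 0, -0.02], 0.05]
    - [[0, 0, -0.15], [0, 0, 0], 0.05]
    - [[0, 0, -0.15], [0, 0, 0], 0.05]

```text
time: 42.35
eef_pos: [0.5554, 0.112, 0.2769]
tcp_rot: [0.99, 0.142, -0.0, -0.0]
contact_force: [0.1, 1.0, -0.6]
opening: 0.587
finger_force: 0.0
```

drive_tool:
  moves:
    - [[0, 0, -0.18], [0, 0, 0], 0.05]
    - [[0, 0, -0.18], [0, 0, 0], 0.05]
    - [[0, 0, -0.18], [0, 0, 0], 0.05]
    - [[0, 0, -0.18], [0, 0, 0], 0.05]
    - [[0, 0, -0.18], [0, 0, 0], 0.05]

```text
time: 42.98
eef_pos: [0.5552, 0.112, 0.2761]
tcp_rot: [0.829, 0.559, -0.001, -0.001]
contact_force: [-0.2, -0.4, 0.2]
opening: 0.583
finger_force: 0.0
```

drive_tool:
  moves:
    - [[0, 0, -0.18], [0, 0, 0], 0.05]
    - [[0, 0, -0.18], [0, 0, 0], 0.05]
    - [[0, 0, 0], [0, 0, 0], 0.05]

```text
time: 43.35
eef_pos: [0.5553, 0.112, 0.2763]
tcp_rot: [0.718, 0.696, -0.001, -0.001]
contact_force: [0.9, -0.3, 0.3]
opening: 0.586
finger_force: 0.0
```

Run:
```python
from h import *
togo([.5604,.2069,.1520],0)
s=cam('side');t=cam('top')
a=s['image'][250:350,230:350];b=t['image'][140:240,190:310]
cv2.imwrite('pics/c9.png',cv2.cvtColor(cv2.resize(np.hstack([a,b]),None,fx=3.3,fy=3.3,interpolation=cv2.INTER_CUBIC),cv2.COLOR_RGB2BGR))
```

```text
t 43.35 eef [0.5553 0.112  0.2763] yaw -0.032 turn -0.032 shift [0.0949 0.0053 0.1243] tilt [-0.0018 -0.    ] q6 0.052 op 0.586 F [ 0.9 -0.3  0.3]
```

View pics/c9.png

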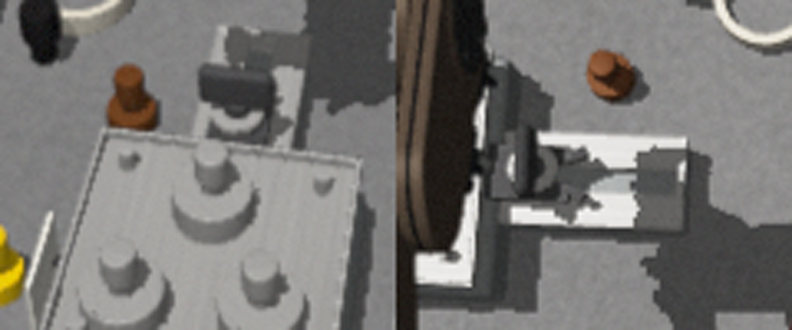

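The wing now lies across the slot at the fork, from (525,128) to (520,195) in the right crop. The three weights still stand on the platform. Checking the bolt's position and angle numerically.

Run:
```python
from h import *
t=cam('top');s=cam('side')
T=lambda x,y,z:plane(t,(x-396)/3.3+190-.35,y/3.3+140-.35,z)[:2].round(4)
S=lambda x,y,z:plane(s,x/3.3+230-.35,y/3.3+250-.35,z)[:2].round(4)
print('top wing',T(525,128,.13),T(519,195,.13))
print('side wing',S(201,66,.13),S(271,73,.13))
# exact: dark wing mask in top picture
g=cv2.cvtColor(t['image'],cv2.COLOR_RGB2GRAY)[175:203,222:236];print(g[::2].tolist())
```

```text
top wing [0.581  0.1105] [0.5289 0.1127]
side wing [0.5832 0.1136] [0.5322 0.1139]
[[66, 52, 48, 49, 51, 61, 68, 66, 69, 63, 67, 68, 68, 70], [65, 50, 48, 47, 51, 63, 59, 61, 60, 64, 65, 65, 69, 66], [62, 59, 62, 64, 60, 74, 68, 56, 39, 31, 65, 107, 94, 94], [62, 85, 93, 92, 73, 72, 69, 56, 37, 22, 84, 202, 234, 234], [64, 82, 98, 89, 76, 76, 67, 52, 34, 24, 57, 147, 214, 214], [93, 94, 93, 93, 75, 76, 66, 53, 23, 24, 45, 93, 97, 95], [95, 94, 141, 202, 79, 75, 65, 49, 24, 22, 34, 66, 89, 101], [88, 123, 197, 172, 74, 78, 64, 49, 27, 26, 33, 33, 47, 89], [89, 146, 233, 177, 76, 75, 65, 50, 24, 28, 30, 36, 46, 88], [94, 107, 156, 142, 74, 72, 61, 45, 26, 25, 37, 60, 80, 91], [91, 91, 85, 74, 79, 73, 64, 47, 29, 36, 68, 102, 93, 97], [92, 93, 89, 76, 68, 61, 49, 39, 26, 37, 76, 84, 70, 46], [91, 88, 80, 82, 75, 37, 28, 26, 24, 28, 36, 36, 39, 34], [93, 94, 96, 94, 97, 94, 95, 96, 96, 96, 97, 90, 80, 82]]
```

drive_tool:
  moves:
    - [[0, 0, -0.032], [0, 0, 0], 0.05]
    - [[0, 0, 0], [0.045, 0.003, 0], 0.05]
    - [[0, 0, 0], [0.03, 0.002, 0], 0.05]
    - [[0, 0, 0], [0.02, 0, 0.03], 0.05]
    - [[0, 0, 0], [0, 0, 0.045], 0.05]

```text
time: 44.18
eef_pos: [0.5617, 0.2088, 0.2036]
tcp_rot: [0.705, 0.709, 0.002, 0.001]
contact_force: [0.5, -0.6, -1.0]
opening: 0.589
finger_force: 0.0
```

drive_tool:
  moves:
    - [[0, 0, 0], [0, 0, 0.03], 0.05]
    - [[0, 0, 0], [0, 0, 0.014], 0.05]
    - [[0, 0, 0], [0, 0, 0.005], 0.05]
    - [[0, 0, 0], [0, 0, 0], 0.05]

```text
time: 44.68
eef_pos: [0.5613, 0.2071, 0.1544]
tcp_rot: [0.706, 0.708, 0.001, 0.001]
contact_force: [0.6, 0.5, -0.2]
opening: 0.586
finger_force: 0.0
```

Run:
```python
from h import *
togo([.5604,.2069,.1520],0)
```

```text
t 44.67 eef [0.5613 0.2071 0.1544] yaw 0.0019 turn 0.0019 shift [-0.0002 -0.0009  0.0024] tilt [0.0017 0.0003] q6 0.182 op 0.586 F [ 0.6  0.5 -0.2]
```

drive_tool:
  moves:
    - [[0, 0, 0], [0, -0.001, 0.002], 0.05]
    - [[0, 0, 0], [0, 0, 0], 0.0]
    - [[0, 0, 0], [0, 0, 0], 0.0]
    - [[0, 0, 0], [0, 0, 0], 0.0]
    - [[0, 0, 0], [0, 0, 0], 0.0]

```text
time: 45.3
eef_pos: [0.5596, 0.2071, 0.1514]
tcp_rot: [0.706, 0.708, 0.0, 0.0]
contact_force: [-0.7, 0.0, 0.6]
opening: 0.261
finger_force: 48.9
```

drive_tool:
  moves:
    - [[0, 0, 0], [0, 0, -0.002], 0.0]
    - [[0, 0, 0], [0, 0, -0.003], 0.0]
    - [[0, 0, 0], [0, 0, -0.003], 0.0]
    - [[0, 0, 0], [0, 0, -0.004], 0.0]
    - [[0, 0, 0], [0, 0, -0.008], 0.0]

```text
time: 45.92
eef_pos: [0.5587, 0.2069, 0.1704]
tcp_rot: [0.706, 0.708, -0.001, -0.001]
contact_force: [0.7, 0.7, -5.4]
opening: 0.257
finger_force: 49.2
```

drive_tool:
  moves:
    - [[0, 0, 0], [0, 0, -0.02], 0.0]
    - [[0, 0, 0], [0, 0, -0.04], 0.0]
    - [[0, 0, 0], [0, 0, -0.03], 0.0]
    - [[0, 0, 0], [-0.04, 0, 0], 0.0]
    - [[0, 0, 0], [-0.06, -0.004, 0], 0.0]

```text
time: 46.55
eef_pos: [0.5564, 0.1071, 0.2641]
tcp_rot: [0.705, 0.709, 0.002, 0.001]
contact_force: [0.8, -0.7, -6.1]
opening: 0.257
finger_force: 49.6
```

drive_tool:
  moves:
    - [[0, 0, 0], [-0.06, -0.004, 0], 0.0]
    - [[0, 0, 0], [-0.06, -0.004, 0], 0.0]
    - [[0, 0, 0], [-0.06, -0.004, 0], 0.0]
    - [[0, 0, 0], [-0.06, -0.004, 0], 0.0]
    - [[0, 0, 0], [-0.06, -0.004, 0], 0.0]

```text
time: 47.18
eef_pos: [0.5363, -0.195, 0.2634]
tcp_rot: [0.706, 0.708, 0.001, 0.001]
contact_force: [0.5, 0.6, -4.4]
opening: 0.257
finger_force: 49.6
```

drive_tool:
  moves:
    - [[0, 0, 0], [-0.06, -0.004, 0], 0.0]
    - [[0, 0, 0], [-0.06, -0.005, 0], 0.0]
    - [[0, 0, 0], [-0.04, 0, 0], 0.0]
    - [[0, 0, 0], [-0.02, 0, 0], 0.0]
    - [[0, 0, 0], [0, 0, 0], 0.0]

```text
time: 47.8
eef_pos: [0.5276, -0.3738, 0.262]
tcp_rot: [0.707, 0.707, 0.0, 0.0]
contact_force: [-0.3, 0.5, -6.0]
opening: 0.258
finger_force: 49.6
```

Run:
```python
from h import *
c=cam('side');togo([.527,-.3735,.072],0)
# bright blobs in tray area, footprint estimate from lowest/mean columns
g=cv2.cvtColor(c['image'],cv2.COLOR_RGB2GRAY)[170:232,286:354]
n,l,st,ce=cv2.connectedComponentsWithStats((g>105).astype(np.uint8))
for s in st[1:]:
  if s[4]>25: print(s+[286,170,0,0,0])
```

```text
t 47.85 eef [ 0.5278 -0.3725  0.2618] yaw 0.0017 turn 0.0017 shift [-0.0012 -0.0009  0.1898] tilt [0.0002 0.0012] q6 -0.774 op 0.259 F [ 0.7  0.7 -5.6]
[286 170  49  62 558]
[348 177   6  55 228]
[301 186  14  36 276]
```

drive_tool:
  moves:
    - [[0, 0, 0], [-0.001, 0, 0.045], 0.0]
    - [[0, 0, 0], [0, 0, 0.06], 0.0]
    - [[0, 0, 0], [0, 0, 0.05], 0.0]
    - [[0, 0, 0], [0, 0, 0.024], 0.0]
    - [[0, 0, 0], [0, 0, 0.008], 0.0]

```text
time: 48.48
eef_pos: [0.5273, -0.3712, 0.0723]
tcp_rot: [0.706, 0.709, 0.0, -0.002]
contact_force: [0.8, -0.4, -6.5]
opening: 0.253
finger_force: 49.8
```

drive_tool:
  moves:
    - [[0, 0, 0], [0, 0, 0.002], 0.0]
    - [[0, 0, 0], [0, 0, 0.002], 0.0]
    - [[0, 0, 0], [0, 0, 0], 0.0]

```text
time: 48.85
eef_pos: [0.5284, -0.3745, 0.0719]
tcp_rot: [0.706, 0.708, 0.0, 0.001]
contact_force: [0.2, -1.0, -6.0]
opening: 0.258
finger_force: 49.9
```

drive_tool:
  moves:
    - [[0, 0, 0], [0, 0, 0.002], 0.0]
    - [[0, 0, 0], [0, 0, 0.001], 0.0]
    - [[0, 0, 0], [0, 0, 0], 0.0]

```text
time: 49.22
eef_pos: [0.5279, -0.3743, 0.0682]
tcp_rot: [0.706, 0.708, -0.0, 0.0]
contact_force: [-1.4, 0.5, -0.6]
opening: 0.259
finger_force: 50.4
```

drive_tool:
  moves:
    - [[0, 0, 0], [0, 0, 0.001], 0.0]
    - [[0, 0, 0], [0, 0, 0], 0.0]

```text
time: 49.48
eef_pos: [0.5279, -0.3744, 0.0681]
tcp_rot: [0.706, 0.708, -0.0, 0.0]
contact_force: [-4.1, 2.6, 6.2]
opening: 0.258
finger_force: 51.1
```

drive_tool:
  moves:
    - [[0, 0, 0], [0, 0, 0], 0.045]
    - [[0, 0, 0], [0, 0, 0], 0.045]
    - [[0, 0, 0], [0, 0, 0], 0.045]
    - [[0, 0, 0], [0, 0, -0.03], 0.045]
    - [[0, 0, 0], [0, 0, -0.06], 0.05]

```text
time: 50.1
eef_pos: [0.5261, -0.3725, 0.1534]
tcp_rot: [0.706, 0.708, 0.0, -0.004]
contact_force: [0.1, -0.2, 0.6]
opening: 0.585
finger_force: 0.0
```

drive_tool:
  moves:
    - [[0, 0, 0], [0, 0, -0.06], 0.05]
    - [[0, 0, 0], [0.03, 0, -0.042], 0.05]
    - [[0, 0, 0], [0.06, 0.008, 0], 0.05]
    - [[0, 0, 0], [0.06, 0.008, 0], 0.05]
    - [[0, 0, 0], [0.06, 0.008, 0], 0.05]

```text
time: 50.72
eef_pos: [0.5514, -0.1623, 0.2586]
tcp_rot: [0.707, 0.708, 0.0, 0.001]
contact_force: [0.3, 1.4, -0.2]
opening: 0.588
finger_force: 0.0
```

drive_tool:
  moves:
    - [[0, 0, 0], [0.06, 0.008, 0], 0.05]
    - [[0, 0, 0], [0.06, 0.008, 0], 0.05]
    - [[0, 0, 0], [0.06, 0.008, 0], 0.05]
    - [[0, 0, 0], [0.06, 0.008, 0], 0.05]
    - [[0, 0, 0], [0.06, 0.008, 0], 0.05]

```text
time: 51.35
eef_pos: [0.5909, 0.1381, 0.2585]
tcp_rot: [0.706, 0.708, 0.0, 0.0]
contact_force: [1.2, -0.4, 0.4]
opening: 0.586
finger_force: 0.0
```

drive_tool:
  moves:
    - [[0, 0, 0], [0.06, 0.008, 0], 0.05]
    - [[0, 0, 0], [0.06, 0.006, 0], 0.05]
    - [[0, 0, 0], [0.035, 0, 0], 0.05]
    - [[0, 0, 0], [0, 0, 0], 0.05]
    - [[0, 0, 0], [0, 0, 0], 0.05]

```text
time: 51.98
eef_pos: [0.6044, 0.2906, 0.2581]
tcp_rot: [0.706, 0.708, -0.0, 0.0]
contact_force: [-0.1, 0.5, 0.6]
opening: 0.587
finger_force: 0.0
```

Run:
```python
from h import *
c=cam('side');togo([.6055,.291,.157],0)
g=c['image']
# platform rim -y edge and knobs: print bright/dark profile rows through rim corner near (343/3+225, .)
def prof(X0,X1,n):
  r=[]
  for k in np.linspace(0,1,n):
    u,v=proj(c,np.array(X0)+(np.array(X1)-X0)*k);r.append(int(g[int(round(v)),int(round(u))].mean()))
  return r
from itertools import product
print('knobs', [ [round(i) for i in proj(c,[x,y,.092+.066])] for x,y in((.6055,.291),(.515,.29))])
cv2.imwrite('pics/s11.png',cv2.cvtColor(g,cv2.COLOR_RGB2BGR))
a=cv2.cvtColor(g,cv2.COLOR_RGB2GRAY);old=None
print(a[300:345:2,245:300:3].tolist())
```

```text
t 52.02 eef [0.6045 0.2901 0.2582] yaw 0.0011 turn 0.0011 shift [0.0009 0.001  0.1012] tilt [-0.0002 -0.0005] q6 0.296 op 0.586 F [-0.1  0.2  0.1]
knobs [[265, 324], [309, 328]]
[[133, 123, 133, 129, 167, 171, 169, 160, 158, 176, 94, 109, 85, 91, 87, 91, 86, 91, 86], [132, 134, 135, 131, 116, 170, 170, 173, 171, 178, 150, 144, 88, 88, 88, 89, 90, 88, 88], [135, 130, 133, 143, 111, 171, 168, 173, 171, 178, 173, 99, 90, 89, 90, 90, 88, 90, 89], [133, 129, 139, 146, 162, 162, 91, 136, 169, 170, 118, 90, 88, 88, 89, 92, 91, 88, 88], [131, 133, 132, 164, 170, 156, 89, 89, 119, 97, 94, 90, 90, 91, 91, 88, 92, 87, 93], [131, 127, 133, 163, 171, 119, 90, 89, 91, 91, 93, 92, 88, 88, 89, 91, 90, 92, 88], [127, 132, 133, 108, 172, 96, 90, 88, 93, 91, 93, 88, 88, 91, 86, 88, 88, 91, 88], [206, 136, 143, 107, 168, 84, 89, 90, 93, 90, 91, 89, 92, 89, 89, 87, 90, 90, 92], [199, 138, 157, 115, 170, 89, 92, 86, 93, 92, 90, 92, 89, 90, 87, 90, 92, 92, 90], [125, 135, 169, 168, 169, 91, 86, 87, 89, 93, 89, 91, 89, 91, 88, 89, 89, 89, 92], [109, 129, 156, 166, 171, 153, 123, 145, 90, 89, 88, 98, 147, 89
[... 460 characters left out ...]
3, 170, 177, 173, 174, 168, 172], [115, 92, 167, 167, 171, 152, 118, 116, 93, 88, 138, 161, 171, 173, 175, 170, 172, 172, 171], [129, 111, 167, 170, 170, 170, 115, 111, 88, 111, 175, 163, 136, 174, 174, 171, 172, 173, 174], [156, 152, 167, 172, 172, 173, 129, 97, 81, 155, 171, 161, 112, 174, 174, 171, 170, 165, 175], [164, 167, 166, 167, 175, 172, 168, 150, 161, 175, 173, 149, 90, 173, 172, 170, 167, 173, 172], [143, 169, 169, 144, 170, 170, 171, 174, 174, 175, 173, 94, 109, 173, 173, 172, 169, 170, 172], [91, 168, 169, 118, 176, 173, 170, 172, 175, 174, 157, 78, 116, 172, 171, 173, 170, 158, 175], [112, 168, 172, 127, 137, 172, 174, 175, 174, 173, 98, 77, 155, 173, 169, 175, 168, 122, 172]]
```

drive_tool:
  moves:
    - [[0, 0, 0], [0.001, 0.001, 0.03], 0.05]
    - [[0, 0, 0], [0, 0, 0.04], 0.05]
    - [[0, 0, 0], [0, 0, 0.02], 0.05]
    - [[0, 0, 0], [0, 0, 0.01], 0.05]
    - [[0, 0, 0], [0, 0, 0], 0.05]

```text
time: 52.65
eef_pos: [0.6057, 0.2918, 0.1585]
tcp_rot: [0.707, 0.708, 0.0, 0.0]
contact_force: [-1.0, -0.3, -0.1]
opening: 0.586
finger_force: 0.0
```

drive_tool:
  moves:
    - [[0, 0, 0], [0, 0, 0], 0.0]
    - [[0, 0, 0], [0, 0, 0], 0.0]
    - [[0, 0, 0], [0, 0, 0], 0.0]
    - [[0, 0, 0], [0, 0, 0], 0.0]

```text
time: 53.15
eef_pos: [0.6058, 0.2924, 0.1591]
tcp_rot: [0.706, 0.708, 0.001, 0.0]
contact_force: [-0.7, -0.1, 1.4]
opening: 0.254
finger_force: 48.9
```

drive_tool:
  moves:
    - [[0, 0, 0], [0, 0, -0.002], 0.0]
    - [[0, 0, 0], [0, 0, -0.003], 0.0]
    - [[0, 0, 0], [0, 0, -0.003], 0.0]
    - [[0, 0, 0], [0, 0, -0.004], 0.0]
    - [[0, 0, 0], [0, 0, -0.008], 0.0]

```text
time: 53.78
eef_pos: [0.6048, 0.2919, 0.1776]
tcp_rot: [0.706, 0.708, -0.001, -0.001]
contact_force: [0.0, 0.8, -6.6]
opening: 0.262
finger_force: 49.3
```

drive_tool:
  moves:
    - [[0, 0, 0], [0, 0, -0.02], 0.0]
    - [[0, 0, 0], [0, 0, -0.04], 0.0]
    - [[0, 0, 0], [0, 0, -0.025], 0.0]
    - [[0, 0, 0], [-0.04, 0, 0], 0.0]
    - [[0, 0, 0], [-0.06, -0.009, 0], 0.0]

```text
time: 54.4
eef_pos: [0.5973, 0.1922, 0.2662]
tcp_rot: [0.705, 0.709, 0.002, 0.001]
contact_force: [1.9, -1.5, -5.9]
opening: 0.265
finger_force: 49.6
```

drive_tool:
  moves:
    - [[0, 0, 0], [-0.06, -0.009, 0], 0.0]
    - [[0, 0, 0], [-0.06, -0.009, 0], 0.0]
    - [[0, 0, 0], [-0.06, -0.009, 0], 0.0]
    - [[0, 0, 0], [-0.06, -0.009, 0], 0.0]
    - [[0, 0, 0], [-0.06, -0.009, 0], 0.0]

```text
time: 55.02
eef_pos: [0.5521, -0.1099, 0.2657]
tcp_rot: [0.706, 0.708, 0.001, 0.002]
contact_force: [1.4, 0.2, -6.2]
opening: 0.253
finger_force: 49.7
```

drive_tool:
  moves:
    - [[0, 0, 0], [-0.06, -0.009, 0], 0.0]
    - [[0, 0, 0], [-0.06, -0.009, 0], 0.0]
    - [[0, 0, 0], [-0.04, -0.009, 0], 0.0]
    - [[0, 0, 0], [-0.024, -0.003, 0], 0.0]
    - [[0, 0, 0], [0, 0, 0], 0.0]

```text
time: 55.65
eef_pos: [0.5226, -0.2934, 0.2644]
tcp_rot: [0.707, 0.707, 0.0, 0.001]
contact_force: [-0.8, -0.1, -5.1]
opening: 0.258
finger_force: 49.6
```

Run:
```python
from h import *
c=cam('side');togo([.521,-.2935,.072],0)
g=cv2.cvtColor(c['image'],cv2.COLOR_RGB2GRAY)[170:232,286:354]
n,l,st,ce=cv2.connectedComponentsWithStats((g>105).astype(np.uint8))
for s in st[1:]:
  if s[4]>25: print(s+[286,170,0,0,0])
print([[round(i) for i in proj(c,X)] for X in([.528,-.3744,.07],[.528,-.3744,.004])])
```

```text
t 55.7 eef [ 0.5228 -0.292   0.2641] yaw 0.0012 turn 0.0012 shift [-0.0016 -0.002   0.1921] tilt [0.001  0.0006] q6 -0.681 op 0.258 F [-0.  -0.5 -6.5]
[286 170  64  62 606]
[323 178  10  15  98]
[300 186  15  36 269]
[350 190   4  42 164]
[[332, 172], [332, 188]]
```

drive_tool:
  moves:
    - [[0, 0, 0], [-0.001, -0.002, 0.045], 0.0]
    - [[0, 0, 0], [0, 0, 0.06], 0.0]
    - [[0, 0, 0], [0, 0, 0.05], 0.0]
    - [[0, 0, 0], [0, 0, 0.024], 0.0]
    - [[0, 0, 0], [0, 0, 0.008], 0.0]

```text
time: 56.32
eef_pos: [0.5202, -0.2907, 0.0745]
tcp_rot: [0.706, 0.708, 0.0, -0.002]
contact_force: [0.4, 0.2, -6.4]
opening: 0.255
finger_force: 49.9
```

drive_tool:
  moves:
    - [[0, 0, 0], [0, 0, 0.002], 0.0]
    - [[0, 0, 0], [0, 0, 0.002], 0.0]
    - [[0, 0, 0], [0, 0, 0], 0.0]

```text
time: 56.7
eef_pos: [0.5213, -0.2935, 0.0738]
tcp_rot: [0.706, 0.708, 0.0, 0.001]
contact_force: [0.6, -1.4, -5.9]
opening: 0.253
finger_force: 50.0
```

drive_tool:
  moves:
    - [[0, 0, 0], [0, 0, 0.001], 0.0]
    - [[0, 0, 0], [0, 0, 0], 0.0]

```text
time: 56.95
eef_pos: [0.5206, -0.2931, 0.0716]
tcp_rot: [0.706, 0.708, 0.0, 0.0]
contact_force: [1.3, 0.1, -6.2]
opening: 0.254
finger_force: 50.0
```

drive_tool:
  moves:
    - [[0, 0, 0], [0, 0, 0.002], 0.0]
    - [[0, 0, 0], [0, 0, 0], 0.0]

```text
time: 57.2
eef_pos: [0.5208, -0.2935, 0.0708]
tcp_rot: [0.706, 0.708, -0.0, 0.0]
contact_force: [-4.7, 1.3, 4.4]
opening: 0.256
finger_force: 50.9
```

drive_tool:
  moves:
    - [[0, 0, 0], [0, 0, 0.001], 0.0]
    - [[0, 0, 0], [0, 0, 0], 0.0]

```text
time: 57.45
eef_pos: [0.5208, -0.2936, 0.0708]
tcp_rot: [0.706, 0.708, -0.0, 0.0]
contact_force: [-6.1, 3.1, 9.1]
opening: 0.258
finger_force: 51.5
```

drive_tool:
  moves:
    - [[0, 0, 0], [0, 0, -0.001], 0.045]
    - [[0, 0, 0], [0, 0, 0], 0.045]
    - [[0, 0, 0], [0, 0, 0], 0.045]
    - [[0, 0, 0], [0, 0, -0.03], 0.045]
    - [[0, 0, 0], [0, 0, -0.06], 0.05]

```text
time: 58.08
eef_pos: [0.5188, -0.2916, 0.1566]
tcp_rot: [0.706, 0.708, -0.0, -0.004]
contact_force: [1.4, -0.2, 0.4]
opening: 0.584
finger_force: 0.0
```

drive_tool:
  moves:
    - [[0, 0, 0], [0, 0, -0.06], 0.05]
    - [[0, 0, 0], [0.03, 0, -0.042], 0.05]
    - [[0, 0, 0], [0.06, -0.003, 0], 0.05]
    - [[0, 0, 0], [0.06, -0.002, 0], 0.05]
    - [[0, 0, 0], [0.06, 0, 0], 0.05]

```text
time: 58.7
eef_pos: [0.5149, -0.0814, 0.2614]
tcp_rot: [0.707, 0.708, 0.0, 0.0]
contact_force: [0.3, 0.0, -0.2]
opening: 0.585
finger_force: 0.0
```

drive_tool:
  moves:
    - [[0, 0, 0], [0.06, 0, 0], 0.05]
    - [[0, 0, 0], [0.06, 0, 0], 0.05]
    - [[0, 0, 0], [0.06, 0, 0], 0.05]
    - [[0, 0, 0], [0.06, 0, 0], 0.05]
    - [[0, 0, 0], [0.06, 0, 0], 0.05]

```text
time: 59.32
eef_pos: [0.5144, 0.2191, 0.2614]
tcp_rot: [0.706, 0.708, 0.0, 0.0]
contact_force: [1.3, 0.6, 0.4]
opening: 0.588
finger_force: 0.0
```

drive_tool:
  moves:
    - [[0, 0, 0], [0.05, 0, 0], 0.05]
    - [[0, 0, 0], [0.023, 0, 0], 0.05]
    - [[0, 0, 0], [0, 0, 0], 0.05]
    - [[0, 0, 0], [0, 0, 0], 0.05]

```text
time: 59.82
eef_pos: [0.5144, 0.2894, 0.2611]
tcp_rot: [0.706, 0.708, -0.0, 0.0]
contact_force: [-0.3, 0.1, -0.1]
opening: 0.585
finger_force: 0.0
```

Run:
```python
from h import *
c=cam('side');togo([.5155,.29,.156],0)
print([[round(i) for i in proj(c,X)] for X in([.5155,.29,.158],[.5155,.29,.093])])
print(cv2.cvtColor(c['image'],cv2.COLOR_RGB2GRAY)[318:352:2,291:330:3].tolist())
```

```text
t 59.88 eef [0.5145 0.2891 0.2612] yaw 0.0011 turn 0.0011 shift [0.0009 0.001  0.1052] tilt [-0.0001 -0.0004] q6 0.339 op 0.586 F [ 0.  -0.1  0.4]
[[309, 328], [309, 346]]
[[171, 171, 170, 84, 89, 88, 89, 90, 88, 91, 86, 87, 88], [171, 166, 169, 86, 91, 88, 85, 89, 88, 89, 86, 86, 90], [168, 169, 168, 88, 86, 87, 85, 90, 88, 87, 85, 87, 88], [169, 169, 166, 151, 151, 120, 142, 101, 97, 109, 138, 83, 84], [169, 169, 168, 171, 167, 167, 166, 164, 170, 165, 168, 151, 151], [167, 168, 167, 172, 147, 166, 167, 165, 168, 167, 165, 163, 168], [169, 167, 168, 165, 135, 171, 169, 167, 128, 170, 166, 166, 168], [167, 165, 168, 168, 117, 163, 181, 127, 97, 167, 165, 164, 166], [169, 167, 167, 168, 114, 116, 117, 97, 89, 167, 165, 164, 166], [172, 164, 170, 171, 130, 115, 114, 93, 87, 168, 144, 166, 162], [168, 159, 167, 169, 168, 112, 107, 88, 117, 168, 153, 168, 160], [167, 161, 174, 168, 169, 112, 94, 85, 169, 168, 152, 164, 163], [169, 161, 166, 167, 167, 165, 143, 154, 167, 168, 119, 163, 160], [168, 167, 154, 167, 170, 167, 171, 167, 166, 170, 81, 164, 162], [162, 168, 111, 167, 169, 169, 170, 167, 168, 154, 73, 164, 162], [162, 165, 105, 141, 169, 169, 168, 170, 169, 90, 80, 165, 161], [161, 163, 107, 114, 120, 158, 167, 137, 104, 86, 144, 163, 161]]
```

drive_tool:
  moves:
    - [[0, 0, 0], [0.001, 0.001, 0.03], 0.05]
    - [[0, 0, 0], [0, 0, 0.04], 0.05]
    - [[0, 0, 0], [0, 0, 0.024], 0.05]
    - [[0, 0, 0], [0, 0, 0.01], 0.05]
    - [[0, 0, 0], [0, 0, 0], 0.05]

```text
time: 60.5
eef_pos: [0.5155, 0.2902, 0.1572]
tcp_rot: [0.707, 0.707, -0.0, -0.0]
contact_force: [0.4, -0.1, 0.3]
opening: 0.586
finger_force: 0.0
```

drive_tool:
  moves:
    - [[0, 0, 0], [0, 0, 0], 0.0]
    - [[0, 0, 0], [0, 0, 0], 0.0]
    - [[0, 0, 0], [0, 0, 0], 0.0]
    - [[0, 0, 0], [0, 0, 0], 0.0]

```text
time: 61.0
eef_pos: [0.5159, 0.2912, 0.1592]
tcp_rot: [0.706, 0.708, 0.001, 0.0]
contact_force: [-3.1, -0.7, 6.7]
opening: 0.26
finger_force: 48.9
```

drive_tool:
  moves:
    - [[0, 0, 0], [0, 0, -0.002], 0.0]
    - [[0, 0, 0], [0, 0, -0.003], 0.0]
    - [[0, 0, 0], [0, 0, -0.003], 0.0]
    - [[0, 0, 0], [0, 0, -0.004], 0.0]
    - [[0, 0, 0], [0, 0, -0.008], 0.0]

```text
time: 61.62
eef_pos: [0.5149, 0.2908, 0.1769]
tcp_rot: [0.706, 0.708, -0.001, -0.0]
contact_force: [0.6, 0.2, -5.7]
opening: 0.259
finger_force: 49.2
```

drive_tool:
  moves:
    - [[0, 0, 0], [0, 0, -0.02], 0.0]
    - [[0, 0, 0], [0, 0, -0.04], 0.0]
    - [[0, 0, 0], [0, 0, -0.025], 0.0]
    - [[0, 0, 0], [-0.04, 0, 0], 0.0]
    - [[0, 0, 0], [-0.06, 0, 0], 0.0]

```text
time: 62.25
eef_pos: [0.5161, 0.191, 0.265]
tcp_rot: [0.705, 0.709, 0.002, 0.001]
contact_force: [1.1, -0.9, -6.2]
opening: 0.256
finger_force: 49.6
```

drive_tool:
  moves:
    - [[0, 0, 0], [-0.06, 0, 0], 0.0]
    - [[0, 0, 0], [-0.06, 0, 0], 0.0]
    - [[0, 0, 0], [-0.06, 0, 0], 0.0]
    - [[0, 0, 0], [-0.06, 0, 0], 0.0]
    - [[0, 0, 0], [-0.06, 0, 0], 0.0]

```text
time: 62.88
eef_pos: [0.5163, -0.111, 0.2645]
tcp_rot: [0.706, 0.708, 0.001, 0.002]
contact_force: [0.6, 0.6, -5.7]
opening: 0.262
finger_force: 49.6
```

drive_tool:
  moves:
    - [[0, 0, 0], [-0.06, 0, 0], 0.0]
    - [[0, 0, 0], [-0.035, 0, 0], 0.0]
    - [[0, 0, 0], [-0.016, 0, 0], 0.0]
    - [[0, 0, 0], [0, 0, 0], 0.0]
    - [[0, 0, 0], [0, 0, 0], 0.0]

```text
time: 63.5
eef_pos: [0.5165, -0.2186, 0.2626]
tcp_rot: [0.706, 0.708, 0.0, -0.0]
contact_force: [0.6, -0.2, -6.6]
opening: 0.258
finger_force: 49.6
```

Run:
```python
from h import *
c=cam('side');togo([.515,-.2205,.074],0)
g=cv2.cvtColor(c['image'],cv2.COLOR_RGB2GRAY)[170:232,286:354]
n,l,st,ce=cv2.connectedComponentsWithStats((g>105).astype(np.uint8))
for s in st[1:]:
  if s[4]>25: print(s+[286,170,0,0,0])
```

```text
t 63.55 eef [ 0.5166 -0.2185  0.2625] yaw 0.0037 turn 0.0037 shift [-0.0022 -0.0016  0.1885] tilt [-0.      0.0007] q6 -0.585 op 0.26 F [-0.2  0.  -5.5]
[286 170  68  62 836]
[302 186  13  20 134]
[323 193  10  16  98]
[311 203  13  21 146]
[350 205   4  27 104]
```

Run:
```python
from h import *
c=cam('side')
for n,p in(('s3',(317,205.5,224)),('s_other',(308.3,188.5,206))):
  print(n,plane(c,p[0],p[1],.064).round(4),plane(c,p[0],p[2]-1,.004).round(4))
for X in([.589,-.2146,.064],[.5955,-.29,.064]):print([round(i,1) for i in proj(c,X)])
a=c['image'][160:240,280:360]
cv2.imwrite('pics/c10.png',cv2.cvtColor(cv2.resize(a,None,fx=6,fy=6,interpolation=cv2.INTER_CUBIC),cv2.COLOR_RGB2BGR))
```

```text
s3 [ 0.5578 -0.2062  0.064 ] [ 0.5559 -0.1942  0.004 ]
s_other [ 0.5946 -0.2843  0.064 ] [ 0.5937 -0.2753  0.004 ]
[np.float64(307.0), np.float64(202.8)]
[np.float64(308.3), np.float64(187.4)]
```

View pics/c10.png

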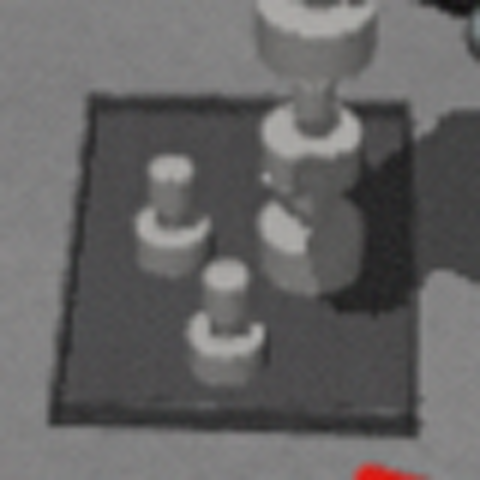

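The near small weight has been knocked to about (.557,-.211) but still stands in the tray. I'll put the last big weight in the free place at (.598,-.367) instead.

drive_tool:
  moves:
    - [[0, 0, 0.004], [-0.04, 0.02, 0], 0.0]
    - [[0, 0, 0], [-0.05, 0.028, 0], 0.0]
    - [[0, 0, 0], [-0.04, 0.022, 0], 0.0]
    - [[0, 0, 0], [-0.018, 0.011, 0], 0.0]
    - [[0, 0, 0], [0, 0, 0], 0.0]

```text
time: 64.22
eef_pos: [0.5979, -0.3682, 0.2614]
tcp_rot: [0.708, 0.706, 0.0, -0.001]
contact_force: [0.0, 0.7, -6.7]
opening: 0.258
finger_force: 50.1
```

drive_tool:
  moves:
    - [[0, 0, 0], [0, 0, 0.045], 0.0]
    - [[0, 0, 0], [0, 0, 0.06], 0.0]
    - [[0, 0, 0], [0, 0, 0.05], 0.0]
    - [[0, 0, 0], [0, 0, 0.022], 0.0]
    - [[0, 0, 0], [0, 0, 0.008], 0.0]

```text
time: 64.85
eef_pos: [0.5972, -0.367, 0.0766]
tcp_rot: [0.707, 0.707, -0.0, -0.001]
contact_force: [0.4, -0.9, -5.0]
opening: 0.262
finger_force: 50.0
```

drive_tool:
  moves:
    - [[0, 0, 0], [0, 0, 0.002], 0.0]
    - [[0, 0, 0], [0, 0, 0.002], 0.0]
    - [[0, 0, 0], [0, 0, 0], 0.0]

```text
time: 65.22
eef_pos: [0.598, -0.3687, 0.0752]
tcp_rot: [0.708, 0.706, 0.0, 0.001]
contact_force: [0.3, -0.3, -5.8]
opening: 0.256
finger_force: 50.1
```

drive_tool:
  moves:
    - [[0, 0, 0], [0, 0, 0.002], 0.0]
    - [[0, 0, 0], [0, 0, 0.001], 0.0]
    - [[0, 0, 0], [0, 0, 0], 0.0]

```text
time: 65.6
eef_pos: [0.5971, -0.368, 0.0701]
tcp_rot: [0.708, 0.706, -0.0, -0.0]
contact_force: [-1.2, -0.5, -6.0]
opening: 0.256
finger_force: 50.1
```

drive_tool:
  moves:
    - [[0, 0, 0], [0, 0, 0.001], 0.0]
    - [[0, 0, 0], [0, 0, 0], 0.0]

```text
time: 65.85
eef_pos: [0.5974, -0.3682, 0.0695]
tcp_rot: [0.708, 0.706, -0.0, 0.0]
contact_force: [-0.3, -0.3, -5.1]
opening: 0.251
finger_force: 50.4
```

drive_tool:
  moves:
    - [[0, 0, 0], [0, 0, 0.001], 0.0]
    - [[0, 0, 0], [0, 0, 0], 0.0]

```text
time: 66.1
eef_pos: [0.5974, -0.3684, 0.0695]
tcp_rot: [0.708, 0.706, -0.0, 0.0]
contact_force: [-2.4, 1.1, 0.3]
opening: 0.256
finger_force: 50.6
```

drive_tool:
  moves:
    - [[0, 0, 0], [0, 0, 0], 0.045]
    - [[0, 0, 0], [0, 0, 0], 0.045]
    - [[0, 0, 0], [0, 0, 0], 0.045]
    - [[0, 0, 0], [0, 0, -0.03], 0.045]
    - [[0, 0, 0], [0, 0, -0.06], 0.05]

```text
time: 66.72
eef_pos: [0.5956, -0.3667, 0.1552]
tcp_rot: [0.708, 0.706, -0.0, -0.004]
contact_force: [0.5, 0.4, -0.4]
opening: 0.583
finger_force: 0.0
```

drive_tool:
  moves:
    - [[0, 0, 0], [0, 0, -0.06], 0.05]
    - [[0, 0, 0], [0, 0, -0.06], 0.05]
    - [[0, 0, 0], [0.03, -0.05, -0.01], 0.05]
    - [[0, 0, 0], [0, -0.05, 0], 0.05]
    - [[0, 0, 0], [0, 0, 0], 0.05]

```text
time: 67.35
eef_pos: [0.495, -0.3373, 0.2884]
tcp_rot: [0.708, 0.706, -0.0, -0.0]
contact_force: [-0.4, -0.1, -1.2]
opening: 0.585
finger_force: 0.0
```

Run:
```python
from h import *
c=cam('side');t=cam('top');togo()
g=cv2.cvtColor(c['image'],cv2.COLOR_RGB2GRAY)[170:232,286:354]
n,l,st,ce=cv2.connectedComponentsWithStats((g>105).astype(np.uint8))
for s in st[1:]:
  if s[4]>25: print(s+[286,170,0,0,0])
for nm,X in(('b1',[.5974,-.368,.032]),('bR',[.528,-.374,.032]),('bM',[.521,-.2935,.032]),('s',[.5955,-.29,.026]),('s3',[.557,-.211,.026])):
  u,v=proj(c,X);U,V=proj(t,X);print(nm,round(u),round(v),c['image'][int(v)+4,int(u)].tolist(),round(U),round(V))
# platform height: -y rim corner row in side view (column scans at rim middle x), knob-free
G=cv2.cvtColor(c['image'],cv2.COLOR_RGB2GRAY)
for x in(.48,.64):
  for z in(.088,.096,.104):
    print(x,z,[round(i,1) for i in proj(c,[x,.148,z])])
u=int(proj(c,[.62,.15,.1])[0]);print(u,G[285:310,u].tolist());u=int(proj(c,[.48,.15,.1])[0]);print(u,G[285:310,u].tolist())
o=cv2.cvtColor(cv2.imread('pics/c8.png'),cv2.COLOR_BGR2GRAY)
w=G[268:292,280:320];print('wing dark',[(int(r)+268,int((w[r]<45).sum()),(np.where(w[r]<45)[0]+280).tolist()[:1],(np.where(w[r]<45)[0]+280).tolist()[-1:]) for r in range(0,24,2)])
```

```text
t 67.45 eef [ 0.4974 -0.3381  0.2889] yaw -0.0027 turn 0 shift None tilt [ 0.0014 -0.0008] q6 -0.763 op 0.588 F [0.3 0.4 0.3]
[ 286  170   60   62 1292]
[349 180   5  52 216]
[311 203  13  21 156]
b1 311 181 [171, 170, 168] 411 182
bR 332 181 [169, 167, 165] 413 207
bM 332 196 [173, 172, 169] 384 209
s 308 197 [172, 170, 169] 382 182
s3 317 214 [165, 163, 161] 353 196
0.48 0.088 [np.float64(331.8), np.float64(296.5)]
0.48 0.096 [np.float64(331.9), np.float64(294.4)]
0.48 0.104 [np.float64(332.0), np.float64(292.2)]
0.64 0.088 [np.float64(265.4), np.float64(289.9)]
0.64 0.096 [np.float64(265.1), np.float64(287.7)]
0.64 0.104 [np.float64(264.9), np.float64(285.6)]
273 [77, 71, 63, 122, 135, 122, 141, 161, 167, 167, 167, 170, 172, 171, 170, 170, 169, 167, 168, 164, 164, 163, 165, 166, 167]
331 [131, 130, 128, 128, 128, 126, 128, 127, 127, 131, 149, 154, 132, 141, 160, 166, 168, 167, 167, 167, 165, 165, 168, 169, 166]
wing dark [(268, 0, [], []), (270, 0, [], []), (272, 0, [], []), (274, 0, [], []), (276, 0, [], []), (278, 0, [], []), (280, 0, [], []), (282, 2, [310], [311]), (284, 0, [], []), (286, 0, [], []), (288, 0, [], []), (290, 0, [], [])]
```

```bash
python3 -c "
from plant import ctrl
print(ctrl.sign_off())"
```

```text
the job is handed in; nothing more can be done
None
```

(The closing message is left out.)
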